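# Load the plate imager and seat its filter cell

## Robot

A 7-joint arm with a two-finger parallel gripper is mounted at the origin on the work surface. World frame = base frame: x ahead of the robot, y to its left, z up, the work surface at z = 0. Lengths are in m, angles in rad, forces in N, time in s.
With the tool pointing down it reaches from about 0.375 to 0.925 m from the base axis. Payload 3.1 kg.
Tool frame: the origin (TCP) lies at the very end of the fingers, on their centre line; the grasp point (between the pads) lies manip.hold_point_z behind it (manip.hold_point_z is the distance from the TCP to the grasp point, in m); z points along the fingers, y is the line along which they close (so a half turn about z gives the same grasp; the last joint's range is limited). The gripper opens to 85 mm and grips with 20 to 120 N. Pads are 22 mm wide; open, the fingers measure 114 mm over their backs; the gripper's body (76 mm by 85 mm) begins 54 mm behind the grasp point. The pads swing forward as they close: fully open they stand 13 mm farther back than shut.
Start: joints at [1.066, 0.383, 0.044, 1.598, -0.018, 1.161, -0.05], TCP at [0.257, -0.597, 0.205] pointing down, gripper open.
Joint ranges: [-2.61, 2.61], [-0.41, 2.15], [-1.48, 1.57], [0, 2.5], [-1.57, 4.71], [0.05, 1.97], [-2.85, 2.85]. Speed limits (rad/s): [2.79, 2.79, 3.14, 3.14, 3.14, 3.14, 3.14].

## Interface

Orientations are given as a unit quaternion [w, x, y, z].
In Python, from cell import manip gives the robot as it stands.
- The arm moves only by the tool apply_moves, never from a script. Its argument "plan" is a list of rows, each an object of numbers: "x", "y", "z": the shift along the tool's x, y, z in mm; "ax", "ay", "az": the turn, a rotation vector about the tool's x, y, z in rad; "claw": the closure, from 0 (fully open) to 1 (shut). In form: [{"x": .., "y": .., "z": .., "ax": .., "ay": .., "az": .., "claw": ..}, ...]. A call has 1 to 20 rows; each row is the pose to reach, as a shift and turn from the pose commanded when the call began, along the tool's axes at that moment; what a row does not reach only later rows make up. A row lasts 1/10 s, in which the tool goes at most 50 mm and 8.59 degrees, less where a joint would pass 70% of its speed; a pose out of reach is approached as far as the arm can. A call with a gripper value outside its range is refused whole. The fingers move at their own pace and stop on an object; "newtons" is the grip in N (left out, the last holds). Time passes only in rows, so rows that repeat a pose let the fingers close. It gives the time, the measured TCP pose, the force, the opening and the grip force at its end, in the units of the state.
- manip.observe(): the state, without advancing time (a new reading comes with each control period).
- manip.read_camera(name): name is "scene" or "top" or "wrist"; returns a dict with "frame" (480x640x3 uint8, red, green, blue), "intrinsics" (3x3 intrinsics, pixels), "rvec" (rotation vector, rad) and "tvec" (3), from world to camera coordinates, as OpenCV has them. Camera axes: x right, y down, z forward; pixel columns grow to the right and rows downward; lengths in m; the calibration is good to about 2 mm. A picture is of the moment at which its call begins. There is no depth.
- manip.hand_in(): hands the job in; it is judged then, once.
The state is a dict: "clock": time; "joints": joint angles; "qvel": joint speeds; "effort": joint torques, N m; "eef_pos": TCP position; "ee_rot": TCP orientation; "contact_force": force on the tool from outside, world axes, zero at the start; "ft_torque": the same for the moment, N m; "finger_gap": finger opening in m; "finger_force": force on a finger pad.
Only numpy, scipy, OpenCV 4.12 (cv2) and the standard library are available. Lean on these libraries where they do the work, as an engineer would, in place of code of your own. Each camera call takes 0.05 s, during which the arm holds its last target. There are 200 camera calls.

## Task

Get the plate imager ready to read: slide the black 96-well plate across the imager's deck, keeping it flat on the deck, until it covers the window and sits snug against both metal stop rails. Then turn the filter cell's knurled collar (clockwise from above is the short way) until its hidden keyways drop over the pins, push it fully home against its spring and finish while still holding it down there with the gripper, so that a colleague can nip up the lock screw. Leave the jar, the tip box and the timer where they stand.

Things in the scene. Friction and masses are not known exactly. Their poses are not given: they have to be found in the camera images.
- imager: Plate imager, a low white instrument fixed to the bench, 300 mm (its x) by 480 mm (its y), flat dark grey deck 60 mm above the bench. Origin: centre of its underside; x points to its rear (away from the robot), y to its left, z up; turned by up to 0.15 rad.
- window (a point): Centre of the glass reading window, on the deck surface, left half of the deck; axes as the imager's. Plate right: its origin here, long side along x. Two aluminium stop rails, 7 mm high, no others: far rail, inner face 63.9 mm off in +x (80 mm long in y, centred); left rail, inner face 42.75 mm off in +y (120 mm long in x, centred).
- plate: Black 96-well plate, 127.8 (its x) by 85.5 (its y) by 14.4 mm high; its lowest 6 mm is a full-size skirt, above that it is 2 mm smaller all round. About 90 g. Origin: centre of its underside. Lies on the deck between window and port, turned up to 0.25 rad to the imager. Slides easily; too wide for most grippers: push its edges.
- port (a point): Centre of the filter port's face: top of an aluminium flange, 76 mm diameter, 6 mm above the deck, right end of the deck (imager's x 0, y -185 mm); axes as the imager's. The lock-screw boss beside it on the far (+x) side spans 33 to 62 mm off centre, up to 12 mm above the deck. A spigot under the cell keeps the cell centred.
- filter_cell: Black knurled collar with an amber filter in its top, 60 mm diameter, 40 mm high, about 180 g. Loose, upright on the port. Origin: centre of its underside, z up. Grip it across its diameter 20 to 36 mm above its origin. Origin above the port's face: 8 mm at the start (on its spring), 6 mm when its land meets the three pins, 0 when fully home.
- cell_top (a point): Centre of the filter cell's top, 40 mm above its origin. Pins and keyways (three each, 120 degrees apart) are hidden under the cell and no pose tells their angle. The keyways line up with the pins once the cell is turned clockwise, seen from above, by an unknown 0.4 to 1.25 rad; they pass within about 0.09 rad either side of that.
- sprung_ring (a joint): Hidden spring ring under the cell that carries it: 0 m up (start), grows as the cell is pressed down; 0.002 m with the cell on the pins, 0.008 m fully home. Pushes the cell up with 4 N at 0 and 8 N at 0.008, so the cell springs back up if let go.
- jar: Glass jar with an orange cap, 84 mm diameter, 125 mm high, on the bench left of the imager. Origin: centre of its underside. Leave it.
- tip_box: Yellow-topped pipette tip box, 90 by 127 by 56 mm, on the bench right of the imager. Origin: centre of its underside. Leave it.
- timer: Small white timer standing upright, 22 by 66 by 58 mm, on the bench to the left of the imager, nearer the robot. Origin: centre of its underside. Leave it.
Mind the look-alikes: they are no part of the job. Of the things shaped like the plate, the black one is meant. Of the things that look like the filter_cell, the smaller one is meant.

How it is judged:
On the way:
1. the plate lies flat on the window, snug against both stop rails, before the filter cell is pushed home (x of plate in the frame of window between -0.004 and 0.004 m and y of plate in the frame of window between -0.004 and 0.004 m and z of plate in the frame of window below 0.003 m and angle between the x axis of plate and the x axis of window, either way round below 0.05 rad and z of filter_cell in the frame of port above 0.004 m), for 0.2 s.
At the end, for the whole second after the job is handed in: The plate lies flat on the window, within 4 mm each way and 0.05 rad of square to it; the filter cell stands upright, still and centred (3 mm) on the port, at most 1.5 mm short of fully home, while the fingers still hold it down (3 N or more) (x of plate in the frame of window between -0.004 and 0.004 m and y of plate in the frame of window between -0.004 and 0.004 m and z of plate in the frame of window below 0.003 m and angle between the x axis of plate and the x axis of window, either way round below 0.05 rad and z of filter_cell in the frame of port below 0.0015 m and horizontal distance between filter_cell and port below 0.003 m and angle between filter_cell's own z axis and vertical below 0.05 rad and linear speed of filter_cell below 0.01 m/s and contact force between the fingers and filter_cell above 3 N); the arm keeps its last pose, push and grip.
It fails at once if the plate is lifted off the deck or tipped (z of plate in the frame of window above 0.008 m or angle between plate's own z axis and vertical above 0.12 rad).
It fails at once if the jar, tip box or timer is pushed out of place (distance of any of jar, tip_box, timer from where it was at the start of the episode above 0.02 m).
It also fails if it takes over 58 s, if anything falls off the work surface, if the arm or the gripper's body presses on something with over 40 N, if the wrist force passes 120 N, or if a joint passes its speed limit or range.

## Working session

There is one attempt and no reset: what is moved stays moved. The work goes in short steps, Python scripts to look and compute and a tool call to move; the robot and the scene stay as the last step left them, time stands still between calls to the robot, and variables do not carry over. Pictures are saved under pics/ and viewed, at most 10 in all, crops included, and the job is handed in when it is done.

Besides the shell and the picture viewer there is one more tool, called after "Request:" by a JSON object that holds its "method" and its "body". apply_moves: Moves the arm, as the interface text tells. Its arguments: {"type":"object","properties":{"plan":{"type":"array"},"newtons":{"type":"number"}},"required":["plan"]}

```bash
ls; mkdir -p pics; cat > h.py <<'E'
import numpy as np, cv2
from cell import manip
def cam(n):
    c=manip.read_camera(n); R,_=cv2.Rodrigues(np.array(c["rvec"],float)); return c["frame"],np.array(c["intrinsics"]),R,np.array(c["tvec"]).ravel()
def ray(px,z,K,R,t):
    px=np.atleast_2d(px).astype(float); d=np.c_[px,np.ones(len(px))]@np.linalg.inv(K).T@R; o=-R.T@t
    return o+d*((z-o[2])/d[:,2])[:,None]
def proj(P,K,R,t):
    q=(np.atleast_2d(P)@R.T+t)@K.T; return q[:,:2]/q[:,2:]
E
python3 - <<'E'
from h import *
for n in("top","scene"):
    f,K,R,t=cam(n); cv2.imwrite(f"pics/{n}0.png",f[:,:,::-1]); print(n,K.tolist(),-R.T@t)
s=manip.observe();print(s,manip.hold_point_z)
E
```

```text
pics
top [[506.65884250104193, 0.0, 321.0182559490046], [0.0, 506.65884250104193, 247.21543387605237], [0.0, 0.0, 1.0]] [ 0.39560534 -0.00687854  1.27514386]
scene [[570.4153417356314, 0.0, 326.9998635751313], [0.0, 570.4153417356314, 235.1811775315693], [0.0, 0.0, 1.0]] [1.20353168 1.01031914 1.12188572]
{'clock': 0.1, 'joints': array([ 1.06620096,  0.3837673 ,  0.04385726,  1.59944631, -0.01793854,
        1.16118216, -0.04987068]), 'qvel': array([ 0.00107516, -0.00256761,  0.00136811, -0.00435474,  0.00041717,
        0.00153504,  0.00134101]), 'effort': array([ 2.64640956e-03, -4.34732044e+01,  1.02932509e+00, -2.50453252e+01,
        1.08672195e-02,  5.40160923e-03, -2.33355615e-05]), 'eef_pos': array([ 0.25681222, -0.59610713,  0.20419046]), 'ee_rot': array([-1.16931544e-03,  9.79377703e-01,  2.02034310e-01, -2.91946747e-04]), 'contact_force': array([-0.08306311,  0.05863267, -0.09259039]), 'ft_torque': array([-0.03368669,  0.00602905,  0.01263575]), 'finger_force': 0.0, 'finger_gap': 0.08516813715322166} 0.0187
```

View pics/top0.png

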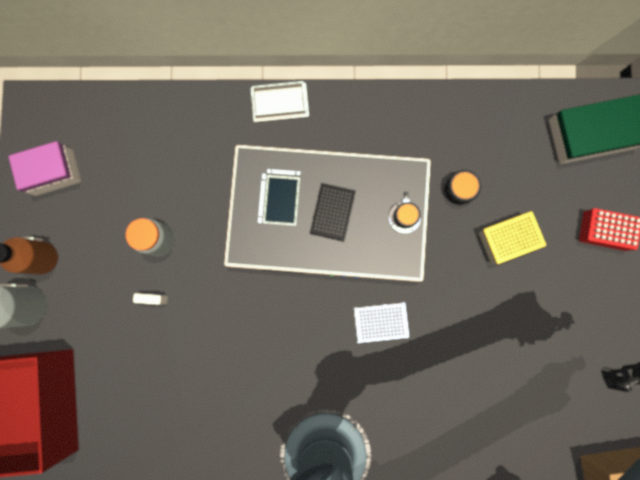

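View pics/scene0.png

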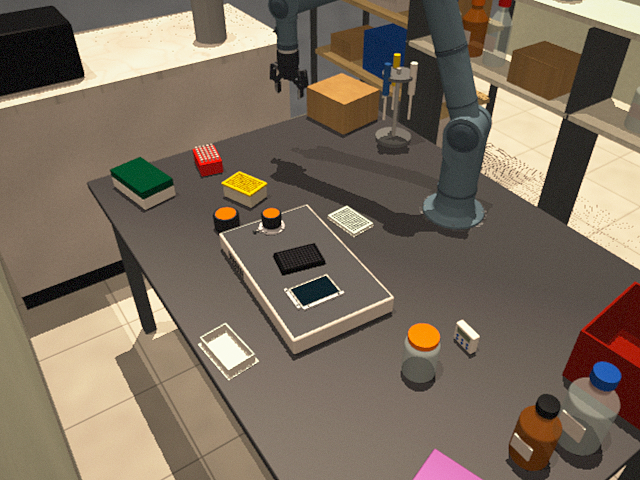

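Top view: plate candidates are the black plate at (332,212) and the white one at (382,322); I choose the black one on the deck. Cell candidates are the small collar on the port at (407,214) and the larger one on the bench at (463,186); I choose the small one. The window is at (281,200), with rails to its left and above. I'll measure these and check the choice in a close crop.

```bash
cat > meas.py <<'E'
from h import *
def plate_top(f,K,R,t):
    # black plate top on deck
    g=f.max(2); m=(g<62).astype(np.uint8)
    return m
E
python3 - <<'E'
from h import *
f,K,R,t=cam("top")
g=f.astype(int); mx=g.max(2)
c=f[140:290,220:440]; cv2.imwrite("pics/crop0.png",cv2.resize(c[:,:,::-1],None,fx=3.6,fy=3.6,interpolation=cv2.INTER_CUBIC))
for p in [(332,212),(300,250),(281,200),(360,250),(407,214),(417,222),(240,200),(330,272)]: print(p,g[p[1],p[0]])
# imager outline: bright border, + deck
roi=np.zeros_like(mx,np.uint8); roi[138:292,215:440]=1
m=((g.min(2)>75)&(roi>0)).astype(np.uint8)
cs,_=cv2.findContours(m,cv2.RETR_EXTERNAL,cv2.CHAIN_APPROX_NONE)
cc=max(cs,key=lambda c:cv2.contourArea(cv2.convexHull(c))); hull=cv2.convexHull(cc)
W=ray(hull[:,0],0.06,K,R,t)[:,:2]*1000
r=cv2.minAreaRect(W.astype(np.float32)); print("imager",r, cv2.boxPoints(r).tolist())
m=((mx<45)&(roi>0)).astype(np.uint8)
m=cv2.morphologyEx(m,cv2.MORPH_CLOSE,np.ones((3,3)))
cs,_=cv2.findContours(m,cv2.RETR_EXTERNAL,cv2.CHAIN_APPROX_NONE)
for c in cs:
    if cv2.contourArea(c)<150: continue
    W=ray(c[:,0],0.0744,K,R,t)[:,:2]*1000
    print(cv2.boundingRect(c),cv2.contourArea(c),cv2.minAreaRect(W.astype(np.float32)))
m=((g[:,:,0]>160)&(g[:,:,2]<90)&(roi>0)).astype(np.uint8)
cs,_=cv2.findContours(m,cv2.RETR_EXTERNAL,cv2.CHAIN_APPROX_NONE)
for c in cs:
    if cv2.contourArea(c)>80:print("amber",cv2.minEnclosingCircle(c), ray(cv2.minEnclosingCircle(c)[0],.114,K,R,t)*1000)
E
```

```text
(332, 212) [87 82 77]
(300, 250) [167 160 150]
(281, 200) [50 66 73]
(360, 250) [180 173 159]
(407, 214) [251 202 100]
(417, 222) [190 196 202]
(240, 200) [142 138 128]
(330, 272) [247 245 232]
imager ((584.7232666015625, -5.579376220703125), (549.7492065429688, 375.0913391113281), 89.90589141845703) [[396.72637939453125, -280.14556884765625], [771.8171997070312, -280.76165771484375], [772.7201538085938, 268.98681640625], [397.62933349609375, 269.6029052734375]]
```

View pics/crop0.png

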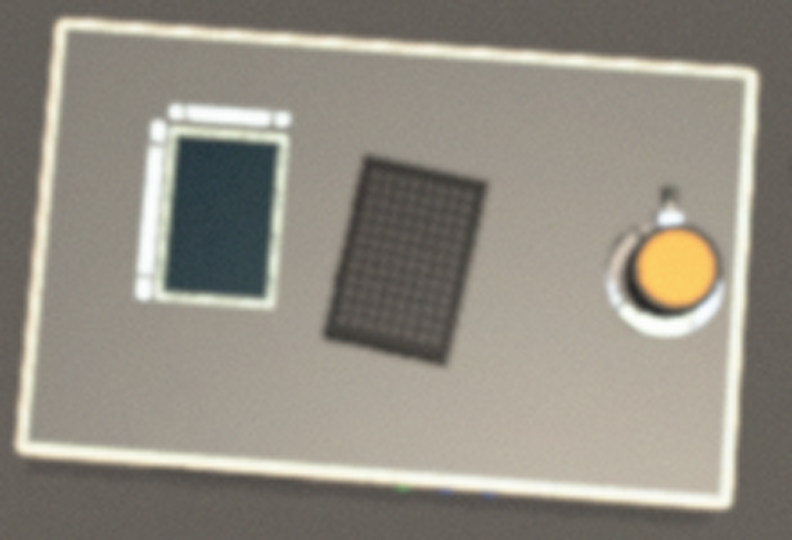

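The crop confirms the black plate at crop (405,260), the window at (222,215) with rails to its left and above, and the small amber-topped collar on the port at (675,268). The exposure varies between shots, so I'll use adaptive thresholds.

```bash
cat > meas.py <<'E'
from h import *
def rect(m,z,cal,amin):
    cs,_=cv2.findContours(m.astype(np.uint8),cv2.RETR_EXTERNAL,cv2.CHAIN_APPROX_NONE); out=[]
    for c in cs:
        h=cv2.convexHull(c)
        if cv2.contourArea(h)<amin: continue
        (cx,cy),(w,l),a=cv2.minAreaRect((ray(h[:,0],z,*cal)[:,:2]*1000).astype(np.float32))
        if w<l: w,l,a=l,w,a-90     # long side w at angle a
        out.append((cx,cy,w,l,np.deg2rad((a+90)%180-90),cv2.boundingRect(c)))
    return out
def up(f,n=4): return cv2.resize(f,None,fx=n,fy=n,interpolation=cv2.INTER_CUBIC)
def upcal(K,x0,y0,n=4):
    # upsampled pixel u -> (u+.5)/n-.5+x0
    S=np.array([[n,0,n*(.5-x0)-.5],[0,n,n*(.5-y0)-.5],[0,0,1.]]); return S@K
E
python3 - <<'E'
from meas import *
f,K,R,t=cam("top"); x0,y0=215,136
c=up(f[y0:292,x0:440]); Ku=upcal(K,x0,y0); cal=(Ku,R,t)
g=c.astype(int); mn=g.min(2); mx=g.max(2); deck=np.median(mx); bench=np.median(f[110:140,330:420].min(2)); print(deck,bench)
m=mn>(bench+235)/2
for thr in (150,190,210):
    for r in rect(mn>thr,.06,cal,60000): print("imager",thr,np.round(r[:4],1),round(r[4],4))
m=cv2.morphologyEx((mx<deck*.68).astype(np.uint8),cv2.MORPH_CLOSE,np.ones((7,7)))
for r in rect(m,.0744,cal,3000): print("dark top z",np.round(r[:4],1),round(r[4],4),r[5])
for r in rect(m,.06,cal,3000): print("dark deck z",np.round(r[:4],1),round(r[4],4))
b=mn>225
for r in rect(b,.067,cal,400): print("bright",np.round(r[:4],1),round(r[4],4),r[5])
am=((g[:,:,0]-g[:,:,2])>70)
for r in rect(am,.114,cal,1000): print("amber",np.round(r[:4],1))
np.savez("top0.npz",f=f,K=K,R=R,t=t)
# scene triangulation of cell
f2,K2,R2,t2=cam("scene"); g=f2.astype(int); am=((g[:,:,0]-g[:,:,2])>70)&(g[:,:,0]>120); z=np.zeros_like(am); z[190:235,250:290]=1
for r in rect(am&z,.114,(K2,R2,t2),30): print("amber scene",np.round(r[:4],1),r[5])
E
```

```text
150.0 90.0
imager 150 [589.2  -8.7 480.8 301.5] 1.4948
imager 190 [589.5  -8.7 477.3 298.1] 1.4936
imager 210 [589.2  -9.  475.7 296.1] 1.4951
dark top z [585.   -5.6 545.3 377.4] 1.5691 (0, 0, 900, 624)
dark deck z [587.3  -5.6 551.8 382. ] 1.5691
bright [ 549.2 -196.4   65.5   21.9] -1.4523 (710, 345, 109, 43)
bright [621.7 151.5  85.    9.2] -0.0792 (175, 181, 25, 139)
bright [686.6 100.5  56.2   8.5] 1.4921 (227, 135, 93, 19)
bright [475.8 -60.7 541.9 238.1] -1.1155 (46, 119, 811, 458)
amber [ 575.6 -192.4   49.7   49.6]
amber scene [ 573.6 -190.8   47.8   44.2] (263, 208, 17, 10)
```

```bash
python3 - <<'E'
from meas import *
d=np.load("top0.npz"); f,K,R,t=[d[k] for k in "fKRt"]; x0,y0=250,160
c=up(f[y0:250,x0:370]); Ku=upcal(K,x0,y0); cal=(Ku,R,t)
mx=c.max(2).astype(int); deck=np.median(mx); print(deck)
for q in (.6,.7,.8):
    m=cv2.morphologyEx((mx<deck*q).astype(np.uint8),cv2.MORPH_CLOSE,np.ones((7,7)))
    for z in (.0744,.066,.06):
        for r in rect(m,z,cal,3000): print(q,z,np.round(r[:4],1),round(r[4],4),r[5])
mn=c.min(2).astype(int)
for th in (190,215,235):
  for r in rect(mn>th,.067,cal,500): print("br",th,np.round(r[:4],1),round(r[4],4),r[5])
E
```

```text
152.0
0.6 0.0744 [587.3 -18.6 124.8  83. ] -0.2273 (242, 95, 177, 228)
0.6 0.0744 [616.2 103.7 101.3  64. ] -0.0773 (66, 75, 119, 172)
0.6 0.066 [588.6 -18.7 125.7  83.5] -0.2273 (242, 95, 177, 228)
0.6 0.066 [617.8 104.5 102.   64.4] -0.0773 (66, 75, 119, 172)
0.6 0.06 [589.5 -18.7 126.3  84. ] -0.2273 (242, 95, 177, 228)
0.6 0.06 [618.9 105.1 102.5  64.7] -0.0773 (66, 75, 119, 172)
0.7 0.0744 [587.3 -18.8 126.5  84.9] -0.2232 (240, 93, 181, 231)
0.7 0.0744 [616.2 103.7 102.6  65.2] -0.0762 (65, 74, 121, 174)
0.7 0.066 [588.7 -18.9 127.4  85.5] -0.2232 (240, 93, 181, 231)
0.7 0.066 [617.8 104.5 103.3  65.7] -0.0762 (65, 74, 121, 174)
0.7 0.06 [589.6 -18.9 128.   85.9] -0.2232 (240, 93, 181, 231)
0.7 0.06 [618.9 105.  103.8  66. ] -0.0762 (65, 74, 121, 174)
0.8 0.0744 [587.4 -18.8 128.6  87.2] -0.2254 (239, 91, 183, 235)
0.8 0.0744 [616.1 103.7 103.8  66.5] -0.0774 (64, 73, 124, 176)
0.8 0.066 [588.8 -18.8 129.5  87.9] -0.2254 (239, 91, 183, 235)
0.8 0.066 [617.7 104.5 104.5  67. ] -0.0774 (64, 73, 124, 176)
0.8 0.06 [589.7 -18.9 130.1  88.3] -0.2254 (239, 91, 183, 235)
0.8 0.06 [618.8 105.  105.1  67.3] -0.0774 (64, 73, 124, 176)
br 190 [559.8  99.2  63.2  14.3] -1.4401 (80, 237, 106, 25)
br 190 [667.3  80.1  64.2  31.1] 0.9039 (109, 65, 91, 67)
br 190 [621.1 144.  122.6  34.7] -0.1539 (30, 53, 75, 201)
br 190 [686.5  99.6  82.4  11.7] 1.4876 (67, 35, 136, 27)
br 215 [613.5 151.9 102.6  10.8] -0.0752 (32, 84, 30, 168)
br 215 [687.  105.7  67.8   9.5] 1.4905 (69, 37, 112, 22)
br 235 [621.7 151.7  83.6   7.8] -0.0765 (36, 86, 23, 137)
br 235 [686.6 100.2  53.3   7.1] 1.494 (90, 41, 88, 16)
```

```bash
cat > go.py <<'E'
import sys
from h import *
from scipy.spatial.transform import Rotation as Ro
WIN=np.array([.6189,.1050,.06]); YAW=-.077
def w2(p): c,s=np.cos(YAW),np.sin(YAW); return WIN+np.array([c*p[0]-s*p[1],s*p[0]+c*p[1],p[2]])/1000*1
def st():
    s=manip.observe(); q=s["ee_rot"]; Rt=Ro.from_quat([q[1],q[2],q[3],q[0]]).as_matrix()
    d=s["eef_pos"]-WIN; c,t=np.cos(YAW),np.sin(YAW)
    pw=np.array([c*d[0]+t*d[1],-t*d[0]+c*d[1],d[2]])*1000
    print("t",round(s["clock"],2),"win mm",np.round(pw,1),"toolx yaw rel",round(np.arctan2(Rt[1,0],Rt[0,0])-YAW,3),"F",np.round(s["contact_force"],1),"gap",round(s["finger_gap"]*1000,1),"ff",round(float(s["finger_force"]),1),"j",np.round(s["joints"],2))
    return s,Rt
def to(x,y,z,yaw):   # window-frame target in mm, tool-x yaw rel to window
    s,Rt=st(); sh=Rt.T@(w2((x,y,z))-s["eef_pos"])*1000
    Rg=np.column_stack([[np.cos(yaw+YAW),np.sin(yaw+YAW),0],[np.sin(yaw+YAW),-np.cos(yaw+YAW),0],[0,0,-1]])
    print("shift",np.round(sh,1),"rot",np.round(Ro.from_matrix(Rt.T@Rg).as_rotvec(),3))
    return sh
if __name__=="__main__":
    a=list(map(float,sys.argv[1:])); to(*a) if a else st()
E
python3 go.py -24 -203 60 1.5708
```

```text
t 0.25 win mm [-306.9 -727.3  144.8] toolx yaw rel 0.484 F [ 0.3 -0.2 -0.2] gap 85.4 ff 0.0 j [ 1.07  0.38  0.04  1.6  -0.02  1.16 -0.05]
shift [ 494.3 -332.4   85.2] rot [-1.000e-03 -1.000e-03 -1.087e+00]
```

Request:
{"method": "apply_moves", "body": {"plan": [{"x":494,"y":-332,"z":0,"az":-1.087,"claw":0.3},{"x":494,"y":-332,"z":0,"az":-1.087,"claw":0.3},{"x":494,"y":-332,"z":0,"az":-1.087,"claw":0.3},{"x":494,"y":-332,"z":0,"az":-1.087,"claw":0.3},{"x":494,"y":-332,"z":0,"az":-1.087,"claw":0.3},{"x":494,"y":-332,"z":0,"az":-1.087,"claw":0.3},{"x":494,"y":-332,"z":0,"az":-1.087,"claw":0.3},{"x":494,"y":-332,"z":0,"az":-1.087,"claw":0.3},{"x":494,"y":-332,"z":0,"az":-1.087,"claw":0.3},{"x":494,"y":-332,"z":0,"az":-1.087,"claw":0.3},{"x":494,"y":-332,"z":0,"az":-1.087,"claw":0.3},{"x":494,"y":-332,"z":0,"az":-1.087,"claw":0.3},{"x":494,"y":-332,"z":0,"az":-1.087,"claw":0.3},{"x":494,"y":-332,"z":0,"az":-1.087,"claw":0.3},{"x":494,"y":-332,"z":85,"az":-1.087,"claw":0.3},{"x":494,"y":-332,"z":85,"az":-1.087,"claw":0.3}]}}

```text
validation failed for argument at $.pl...
```

```bash
python3 go.py -24 -203 6 1.5708
```

```text
t 0.25 win mm [-306.9 -727.3  144.8] toolx yaw rel 0.484 F [ 0.3 -0.2 -0.2] gap 85.4 ff 0.0 j [ 1.07  0.38  0.04  1.6  -0.02  1.16 -0.05]
shift [ 494.3 -332.3  139.2] rot [-1.000e-03 -1.000e-03 -1.087e+00]
```

Request:
{"method": "apply_moves", "body": {"plan": [{"x":40,"y":-26,"z":0,"ax":0,"ay":0,"az":-0.1,"claw":0.3}]}}

```text
clock: 0.35
eef_pos: [0.2761, -0.5632, 0.2052]
ee_rot: [0.002, 0.969, 0.246, -0.003]
contact_force: [-0.8, -0.0, 0.4]
finger_gap: 0.0733
finger_force: 0.0
```

Request:
{"method": "apply_moves", "body": {"plan": [{"x":482,"y":-259,"z":0,"ax":0,"ay":0,"az":-0.987,"claw":0.3},{"x":482,"y":-259,"z":0,"ax":0,"ay":0,"az":-0.987,"claw":0.3},{"x":482,"y":-259,"z":0,"ax":0,"ay":0,"az":-0.987,"claw":0.3},{"x":482,"y":-259,"z":0,"ax":0,"ay":0,"az":-0.987,"claw":0.3},{"x":482,"y":-259,"z":0,"ax":0,"ay":0,"az":-0.987,"claw":0.3},{"x":482,"y":-259,"z":0,"ax":0,"ay":0,"az":-0.987,"claw":0.3},{"x":482,"y":-259,"z":0,"ax":0,"ay":0,"az":-0.987,"claw":0.3},{"x":482,"y":-259,"z":0,"ax":0,"ay":0,"az":-0.987,"claw":0.3},{"x":482,"y":-259,"z":0,"ax":0,"ay":0,"az":-0.987,"claw":0.3},{"x":482,"y":-259,"z":0,"ax":0,"ay":0,"az":-0.987,"claw":0.3},{"x":482,"y":-259,"z":0,"ax":0,"ay":0,"az":-0.987,"claw":0.3},{"x":482,"y":-259,"z":0,"ax":0,"ay":0,"az":-0.987,"claw":0.3},{"x":482,"y":-259,"z":40,"ax":0,"ay":0,"az":-0.987,"claw":0.3},{"x":482,"y":-259,"z":85,"ax":0,"ay":0,"az":-0.987,"claw":0.3},{"x":482,"y":-259,"z":85,"ax":0,"ay":0,"az":-0.987,"claw":0.3}]}}

```text
clock: 1.85
eef_pos: [0.5727, -0.0966, 0.1137]
ee_rot: [-0.006, 0.734, 0.679, -0.005]
contact_force: [-1.3, 0.4, -0.4]
finger_gap: 0.0596
finger_force: 0.0
```

```bash
python3 go.py -24 -203 6 1.5708; python3 - <<'E'
from h import *
f,K,R,t=cam("wrist"); cv2.imwrite("pics/w1.png",f[:,:,::-1])
E
```

```text
t 1.85 win mm [ -30.6 -204.6   53.7] toolx yaw rel 1.571 F [-1.3  0.4 -0.4] gap 59.6 ff 0.0 j [ 0.44  0.4  -0.41  1.82  0.19  0.98 -0.13]
shift [ 1.5  7.3 47.6] rot [-0.015 -0.001  0.   ]
```

View pics/w1.png

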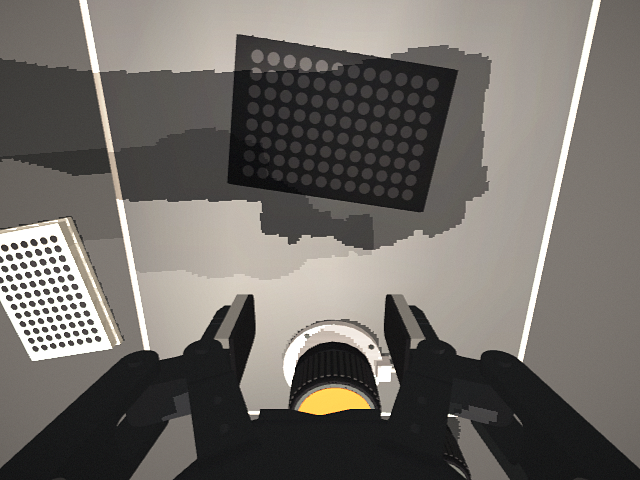

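The wrist view shows the plate ahead at (343,123), nearest corner (423,212), with open deck under the fingers and the cell behind at (335,375). Next I descend.

Request:
{"method": "apply_moves", "body": {"plan": [{"x":0,"y":4,"z":30,"ax":-0.01,"ay":0,"az":0,"claw":0.3},{"x":0,"y":4,"z":44,"ax":-0.01,"ay":0,"az":0,"claw":0.3},{"x":0,"y":4,"z":48,"ax":-0.01,"ay":0,"az":0,"claw":0.3},{"x":0,"y":4,"z":50,"ax":-0.01,"ay":0,"az":0,"claw":0.3},{"x":0,"y":4,"z":51,"ax":-0.01,"ay":0,"az":0,"claw":0.3},{"x":0,"y":4,"z":51,"ax":-0.01,"ay":0,"az":0,"claw":0.3}]}}

```text
clock: 2.5
eef_pos: [0.5842, -0.0973, 0.0707]
ee_rot: [0.004, 0.734, 0.679, 0.004]
contact_force: [0.1, 0.6, 0.6]
finger_gap: 0.0594
finger_force: 0.0
```

```bash
python3 go.py -24 -203 0 1.5708
```

```text
t 2.5 win mm [ -19.  -204.3   10.7] toolx yaw rel 1.571 F [0.1 0.6 0.6] gap 59.4 ff 0.0 j [ 0.42  0.46 -0.4   1.84  0.22  0.88 -0.16]
shift [ 1.3 -5.1 10.6] rot [ 0.012  0.    -0.   ]
```

Request:
{"method": "apply_moves", "body": {"plan": [{"x":0,"y":-5,"z":5,"ax":0.01,"ay":0,"az":0,"claw":0.3},{"x":0,"y":-5,"z":8,"ax":0.01,"ay":0,"az":0,"claw":0.3},{"x":0,"y":-5,"z":8,"ax":0.01,"ay":0,"az":0,"claw":0.3}]}}

```text
clock: 2.8
eef_pos: [0.5777, -0.0968, 0.0608]
ee_rot: [-0.001, 0.734, 0.679, -0.0]
contact_force: [0.6, 0.1, 0.3]
finger_gap: 0.0598
finger_force: 0.0
```

```bash
python3 go.py -24 -203 0 1.5708
```

```text
t 2.8 win mm [ -25.6 -204.3    0.8] toolx yaw rel 1.571 F [0.6 0.1 0.3] gap 59.8 ff 0.0 j [ 0.42  0.47 -0.4   1.85  0.23  0.87 -0.16]
shift [1.3 1.6 0.8] rot [-0.001 -0.    -0.   ]
```

Request:
{"method": "apply_moves", "body": {"plan": [{"x":0,"y":0,"z":2,"ax":0,"ay":0,"az":0,"claw":0.3},{"x":0,"y":0,"z":2,"ax":0,"ay":0,"az":0,"claw":0.3}]}}

```text
clock: 3.0
eef_pos: [0.5782, -0.0967, 0.0591]
ee_rot: [-0.0, 0.734, 0.679, -0.0]
contact_force: [-0.1, 0.0, 0.5]
finger_gap: 0.0599
finger_force: 0.0
```

Request:
{"method": "apply_moves", "body": {"plan": [{"x":0,"y":0,"z":2,"ax":0,"ay":0,"az":0,"claw":0.3},{"x":0,"y":0,"z":2,"ax":0,"ay":0,"az":0,"claw":0.3}]}}

```text
clock: 3.2
eef_pos: [0.5783, -0.0967, 0.0572]
ee_rot: [-0.0, 0.734, 0.679, -0.0]
contact_force: [-0.4, -0.4, -0.4]
finger_gap: 0.0596
finger_force: 0.0
```

Request:
{"method": "apply_moves", "body": {"plan": [{"x":8,"y":0,"z":0,"ax":0,"ay":0,"az":0,"claw":0.3},{"x":16,"y":0,"z":0,"ax":0,"ay":0,"az":0,"claw":0.3},{"x":22,"y":0,"z":0,"ax":0,"ay":0,"az":0,"claw":0.3},{"x":28,"y":0,"z":0,"ax":0,"ay":0,"az":0,"claw":0.3},{"x":34,"y":0,"z":0,"ax":0,"ay":0,"az":0,"claw":0.3},{"x":40,"y":0,"z":0,"ax":0,"ay":0,"az":0,"claw":0.3},{"x":46,"y":0,"z":0,"ax":0,"ay":0,"az":0,"claw":0.3},{"x":52,"y":0,"z":0,"ax":0,"ay":0,"az":0,"claw":0.3},{"x":58,"y":0,"z":0,"ax":0,"ay":0,"az":0,"claw":0.3},{"x":64,"y":0,"z":0,"ax":0,"ay":0,"az":0,"claw":0.3},{"x":70,"y":0,"z":0,"ax":0,"ay":0,"az":0,"claw":0.3},{"x":76,"y":0,"z":0,"ax":0,"ay":0,"az":0,"claw":0.3},{"x":82,"y":0,"z":0,"ax":0,"ay":0,"az":0,"claw":0.3},{"x":88,"y":0,"z":0,"ax":0,"ay":0,"az":0,"claw":0.3},{"x":94,"y":0,"z":0,"ax":0,"ay":0,"az":0,"claw":0.3},{"x":100,"y":0,"z":0,"ax":0,"ay":0,"az":0,"claw":0.3},{"x":106,"y":0,"z":0,"ax":0,"ay":0,"az":0,"claw":0.3},{"x":112,"y":0,"z":0,"ax":0,"ay":0,"az":0,"claw":0.3},{"x":118,"y":0,"z":0,"ax":0,"ay":0,"az":0,"claw":0.3},{"x":122,"y":0,"z":0,"ax":0,"ay":0,"az":0,"claw":0.3}]}}

```text
clock: 5.2
eef_pos: [0.5878, 0.0258, 0.0575]
ee_rot: [-0.0, 0.734, 0.68, 0.0]
contact_force: [-0.2, 0.3, -0.4]
finger_gap: 0.06
finger_force: 0.0
```

```bash
python3 go.py; python3 - <<'E'
from h import *
f,K,R,t=cam("wrist"); cv2.imwrite("pics/w2.png",f[:,:,::-1])
for P in [(.6189,.105,.06)]: print(proj(P,K,R,t))
E
```

```text
t 5.2 win mm [-24.9 -81.3  -2.5] toolx yaw rel 1.572 F [-0.2  0.3 -0.4] gap 60.0 ff 0.0 j [ 0.24  0.48 -0.43  1.84  0.25  0.87 -0.39]
[[376.84350203 122.62398417]]
```

View pics/w2.png

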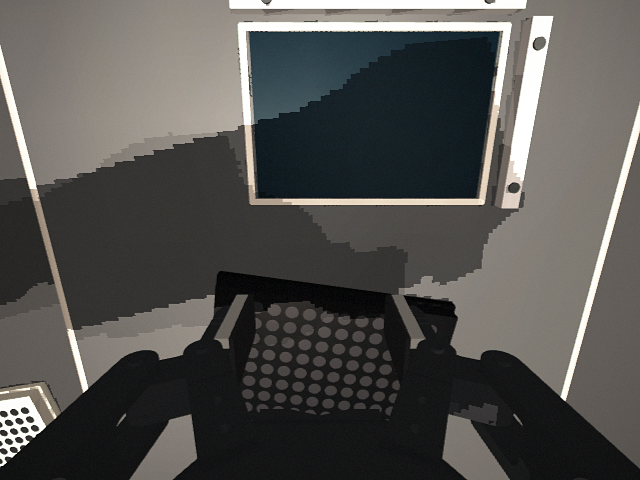

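The wrist view shows the fingers at (240,300) and (400,300), seemingly above the plate, whose far edge runs from (218,272) to (455,303). The window is clear at (370,115). I need to know whether the plate moved and how high the tips are.

```bash
python3 - <<'E'
from meas import *
f,K,R,t=cam("wrist"); 
c,s=np.cos(-.077),np.sin(-.077)
def w(P): d=(P-[.6189,.105,.06])*1000; return np.round(np.c_[c*d[:,0]+s*d[:,1],-s*d[:,0]+c*d[:,1]],1)
print(w(ray([(218,272),(455,303)],.0744,K,R,t)).tolist())
print("cam",-R.T@t)
# pad tip projections for various tip heights: pads inner face at +-30mm tool y, +-11 tool x
e=manip.observe()["eef_pos"]; 
tx=np.array([np.cos(1.494),np.sin(1.494),0]); ty=np.array([np.cos(-.077),np.sin(-.077),0])
for h in (0,6,12,18,24): print(h,np.round(proj([e+tx*.011-ty*.03+[0,0,h/1000],e+tx*.011+ty*.03+[0,0,h/1000]],K,R,t)).tolist())
f,K,R,t=cam("top"); cv2.imwrite("pics/t2.png",cv2.resize(f[150:290,220:440,::-1],None,fx=3.6,fy=3.6))
E
```

```text
[[-76.3, -68.3], [41.4, -85.1]]
cam [0.59178399 0.10296841 0.22584765]
0 [[267.0, 263.0], [379.0, 263.0]]
6 [[265.0, 267.0], [381.0, 267.0]]
12 [[264.0, 272.0], [383.0, 272.0]]
18 [[262.0, 276.0], [385.0, 276.0]]
24 [[260.0, 281.0], [387.0, 282.0]]
```

View pics/t2.png

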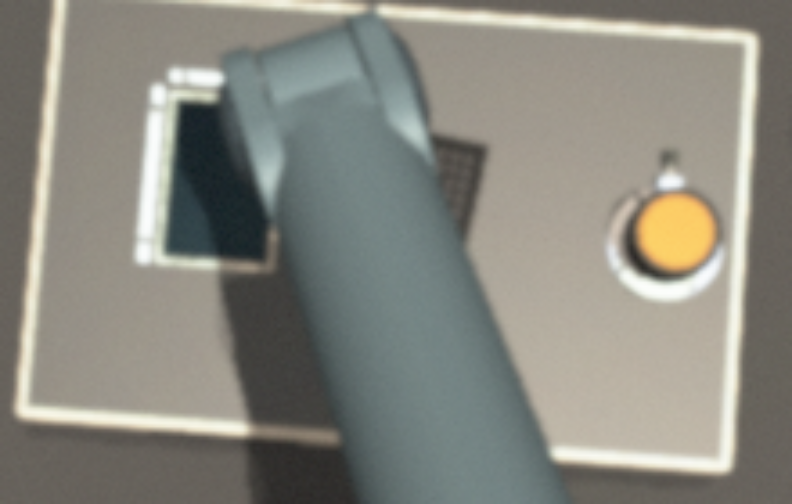

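The plate hasn't moved (its corner is still at crop (485,150)), so the open finger tips stand more than 17 mm behind the TCP and passed over it. I'll go back and feel down for the deck.

Request:
{"method": "apply_moves", "body": {"plan": [{"x":0,"y":0,"z":-6,"ax":0,"ay":0,"az":0,"claw":0.3},{"x":-50,"y":0,"z":-6,"ax":0,"ay":0,"az":0,"claw":0.3},{"x":-100,"y":0,"z":-6,"ax":0,"ay":0,"az":0,"claw":0.3},{"x":-125,"y":0,"z":-6,"ax":0,"ay":0,"az":0,"claw":0.3},{"x":-125,"y":0,"z":0,"ax":0,"ay":0,"az":0,"claw":0.3},{"x":-125,"y":0,"z":2,"ax":0,"ay":0,"az":0,"claw":0.3},{"x":-125,"y":0,"z":3,"ax":0,"ay":0,"az":0,"claw":0.3},{"x":-125,"y":0,"z":3,"ax":0,"ay":0,"az":0,"claw":0.3}]}}

```text
clock: 6.15
eef_pos: [0.5783, -0.0972, 0.0544]
ee_rot: [-0.001, 0.733, 0.681, 0.0]
contact_force: [0.3, 0.5, -0.6]
finger_gap: 0.0599
finger_force: 0.0
```

Request:
{"method": "apply_moves", "body": {"plan": [{"x":0,"y":0,"z":1,"ax":0,"ay":0,"az":0,"claw":0.3},{"x":0,"y":0,"z":2,"ax":0,"ay":0,"az":0,"claw":0.3}]}}

```text
clock: 6.35
eef_pos: [0.5785, -0.0985, 0.0526]
ee_rot: [0.0, 0.733, 0.68, 0.0]
contact_force: [0.7, -0.2, -0.5]
finger_gap: 0.0596
finger_force: 0.0
```

Request:
{"method": "apply_moves", "body": {"plan": [{"x":0,"y":0,"z":1,"ax":0,"ay":0,"az":0,"claw":0.3},{"x":0,"y":0,"z":2,"ax":0,"ay":0,"az":0,"claw":0.3}]}}

```text
clock: 6.55
eef_pos: [0.5782, -0.0995, 0.0504]
ee_rot: [-0.0, 0.734, 0.68, 0.0]
contact_force: [0.1, -0.2, -0.1]
finger_gap: 0.0594
finger_force: 0.0
```

Request:
{"method": "apply_moves", "body": {"plan": [{"x":0,"y":0,"z":2,"ax":0,"ay":0,"az":0,"claw":0.3},{"x":0,"y":0,"z":3,"ax":0,"ay":0,"az":0,"claw":0.3}]}}

```text
clock: 6.75
eef_pos: [0.578, -0.0998, 0.0472]
ee_rot: [-0.0, 0.734, 0.679, -0.0]
contact_force: [0.2, 0.6, 0.0]
finger_gap: 0.0601
finger_force: 0.0
```

Request:
{"method": "apply_moves", "body": {"plan": [{"x":0,"y":0,"z":1,"ax":0,"ay":0,"az":0,"claw":0.3},{"x":0,"y":0,"z":2,"ax":0,"ay":0,"az":0,"claw":0.3}]}}

```text
clock: 6.95
eef_pos: [0.5782, -0.0998, 0.0453]
ee_rot: [-0.0, 0.734, 0.679, -0.0]
contact_force: [-0.8, 0.1, -0.6]
finger_gap: 0.0598
finger_force: 0.0
```

```bash
python3 go.py; python3 - <<'E'
from h import *
f,K,R,t=cam("wrist"); cv2.imwrite("pics/w3.png",f[:,:,::-1])
E
```

```text
t 6.95 win mm [ -24.9 -207.3  -14.7] toolx yaw rel 1.571 F [-0.8  0.1 -0.6] gap 59.8 ff 0.0 j [ 0.42  0.49 -0.39  1.85  0.24  0.85 -0.16]
```

View pics/w3.png

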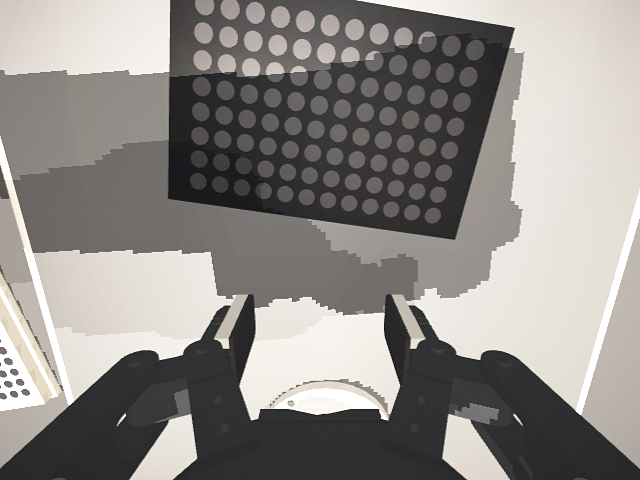

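The wrist view shows the plate ahead with its near edge from (170,198) to (455,238). By the apparent pad spacing of 131 px the tips are still roughly 15 mm above the deck, so I continue feeling down.

Request:
{"method": "apply_moves", "body": {"plan": [{"x":0,"y":0,"z":2,"ax":0,"ay":0,"az":0,"claw":0.3},{"x":0,"y":0,"z":4,"ax":0,"ay":0,"az":0,"claw":0.3}]}}

```text
clock: 7.2
eef_pos: [0.5783, -0.0998, 0.0414]
ee_rot: [0.0, 0.734, 0.679, 0.0]
contact_force: [-0.2, 0.2, 0.6]
finger_gap: 0.0598
finger_force: 0.0
```

Request:
{"method": "apply_moves", "body": {"plan": [{"x":0,"y":0,"z":1,"ax":0,"ay":0,"az":0,"claw":0.3},{"x":0,"y":0,"z":2,"ax":0,"ay":0,"az":0,"claw":0.3}]}}

```text
clock: 7.4
eef_pos: [0.5781, -0.0997, 0.0393]
ee_rot: [-0.0, 0.734, 0.679, -0.0]
contact_force: [0.7, 0.4, 0.6]
finger_gap: 0.06
finger_force: 0.0
```

Request:
{"method": "apply_moves", "body": {"plan": [{"x":0,"y":0,"z":1,"ax":0,"ay":0,"az":0,"claw":0.3},{"x":0,"y":0,"z":2,"ax":0,"ay":0,"az":0,"claw":0.3}]}}

```text
clock: 7.6
eef_pos: [0.5782, -0.0997, 0.0374]
ee_rot: [0.0, 0.734, 0.679, 0.0]
contact_force: [0.2, 0.4, 0.3]
finger_gap: 0.0599
finger_force: 0.0
```

Request:
{"method": "apply_moves", "body": {"plan": [{"x":0,"y":0,"z":1,"ax":0,"ay":0,"az":0,"claw":0.3},{"x":0,"y":0,"z":2,"ax":0,"ay":0,"az":0,"claw":0.3}]}}

```text
clock: 7.8
eef_pos: [0.5782, -0.0998, 0.0354]
ee_rot: [0.0, 0.734, 0.679, 0.0]
contact_force: [-0.4, -0.4, -0.8]
finger_gap: 0.0597
finger_force: 0.0
```

Request:
{"method": "apply_moves", "body": {"plan": [{"x":0,"y":0,"z":1,"ax":0,"ay":0,"az":0,"claw":0.3},{"x":0,"y":0,"z":2,"ax":0,"ay":0,"az":0,"claw":0.3}]}}

```text
clock: 8.0
eef_pos: [0.5782, -0.0997, 0.0333]
ee_rot: [-0.0, 0.734, 0.679, 0.0]
contact_force: [-0.5, -0.3, -0.4]
finger_gap: 0.0597
finger_force: 0.0
```

Request:
{"method": "apply_moves", "body": {"plan": [{"x":0,"y":0,"z":1,"ax":0,"ay":0,"az":0,"claw":0.3},{"x":0,"y":0,"z":2,"ax":0,"ay":0,"az":0,"claw":0.3}]}}

```text
clock: 8.2
eef_pos: [0.5782, -0.0998, 0.0313]
ee_rot: [-0.0, 0.734, 0.679, 0.0]
contact_force: [0.6, 0.1, 0.1]
finger_gap: 0.0594
finger_force: 0.0
```

Request:
{"method": "apply_moves", "body": {"plan": [{"x":0,"y":0,"z":1,"ax":0,"ay":0,"az":0,"claw":0.3},{"x":0,"y":0,"z":2,"ax":0,"ay":0,"az":0,"claw":0.3}]}}

```text
clock: 8.4
eef_pos: [0.5782, -0.0998, 0.0293]
ee_rot: [0.0, 0.734, 0.679, 0.0]
contact_force: [0.4, -0.7, 2.0]
finger_gap: 0.0598
finger_force: 1.2
```

```bash
python3 go.py; python3 - <<'E'
from h import *
f,K,R,t=cam("wrist"); cv2.imwrite("pics/w4.png",f[:,:,::-1])
print(K[0,0], -R.T@t, R.round(3).tolist())
f,K,R,t=cam("scene"); cv2.imwrite("pics/s4.png",cv2.resize(f[160:320,200:400,::-1],None,fx=3.6,fy=3.6))
E
```

```text
t 8.4 win mm [ -24.8 -207.3  -30.7] toolx yaw rel 1.571 F [ 0.4 -0.7  2. ] gap 59.8 ff 1.2 j [ 0.41  0.51 -0.38  1.86  0.25  0.82 -0.17]
335.8338818837002 [ 0.58226838 -0.02327553  0.19760237] [[0.997, -0.078, -0.0], [-0.074, -0.949, 0.306], [-0.024, -0.305, -0.952]]
```

View pics/s4.png

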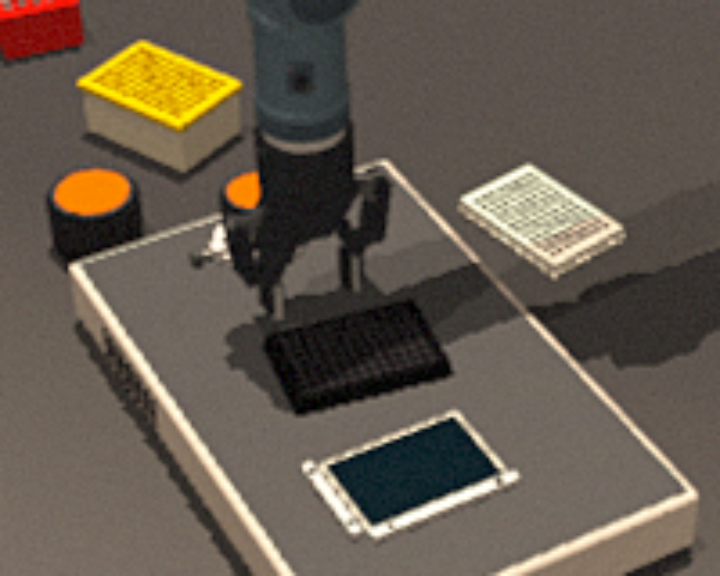

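The scene view shows both fingertips at (275,310) and (352,285) touching the deck just short of the plate. Contact came at a reported TCP z of 0.029 m, so at this opening the tips are about 30 mm above the TCP. I'll lift 3 mm and push.

Request:
{"method": "apply_moves", "body": {"plan": [{"x":0,"y":0,"z":-3,"ax":0,"ay":0,"az":0,"claw":0.3},{"x":8,"y":0,"z":-3,"ax":0,"ay":0,"az":0,"claw":0.3},{"x":15,"y":0,"z":-3,"ax":0,"ay":0,"az":0,"claw":0.3},{"x":20,"y":0,"z":-3,"ax":0,"ay":0,"az":0,"claw":0.3},{"x":25,"y":0,"z":-3,"ax":0,"ay":0,"az":0,"claw":0.3},{"x":30,"y":0,"z":-3,"ax":0,"ay":0,"az":0,"claw":0.3},{"x":35,"y":0,"z":-3,"ax":0,"ay":0,"az":0,"claw":0.3},{"x":40,"y":0,"z":-3,"ax":0,"ay":0,"az":0,"claw":0.3},{"x":45,"y":0,"z":-3,"ax":0,"ay":0,"az":0,"claw":0.3},{"x":50,"y":0,"z":-3,"ax":0,"ay":0,"az":0,"claw":0.3}]}}

```text
clock: 9.5
eef_pos: [0.5821, -0.0497, 0.0325]
ee_rot: [0.0, 0.734, 0.679, -0.0]
contact_force: [-1.3, -1.3, 0.5]
finger_gap: 0.0598
finger_force: 0.6
```

```bash
cat > pl.py <<'E'
from meas import *
c,s=np.cos(-.077),np.sin(-.077)
def w(P): d=(P-[.6189,.105,.06])*1000; return np.c_[c*d[:,0]+s*d[:,1],-s*d[:,0]+c*d[:,1]]
f,K,R,t=cam("wrist"); cv2.imwrite("pics/last.png",f[:,:,::-1])
g=f.max(2); m=((g<48)).astype(np.uint8); m[285:]=0
m=cv2.morphologyEx(m,cv2.MORPH_CLOSE,np.ones((15,15))); m=cv2.morphologyEx(m,cv2.MORPH_OPEN,np.ones((9,9)))
cs,_=cv2.findContours(m,cv2.RETR_EXTERNAL,cv2.CHAIN_APPROX_NONE)
for k in sorted(cs,key=cv2.contourArea)[-2:]:
    a=cv2.approxPolyDP(cv2.convexHull(k),6,True)[:,0]
    print(cv2.contourArea(k)); print(np.c_[a,w(ray(a,.0744,K,R,t)).round(1)].tolist())
E
python3 go.py; python3 pl.py
```

```text
t 9.5 win mm [ -24.8 -157.1  -27.5] toolx yaw rel 1.571 F [-1.3 -1.3  0.5] gap 59.8 ff 0.6 j [ 0.34  0.51 -0.39  1.86  0.26  0.82 -0.26]
58282.0
[[489.0, 86.0, 31.7, -65.1], [461.0, 284.0, 31.6, -139.6], [163.0, 283.0, -91.1, -139.0], [138.0, 112.0, -90.4, -73.3], [215.0, 83.0, -62.4, -64.0]]
```

Request:
{"method": "apply_moves", "body": {"plan": [{"x":5,"y":0,"z":0,"ax":0,"ay":0,"az":0,"claw":0.3},{"x":10,"y":0,"z":0,"ax":0,"ay":0,"az":0,"claw":0.3},{"x":15,"y":0,"z":0,"ax":0,"ay":0,"az":0,"claw":0.3},{"x":20,"y":0,"z":0,"ax":0,"ay":0,"az":0,"claw":0.3},{"x":25,"y":0,"z":0,"ax":0,"ay":0,"az":0,"claw":0.3},{"x":30,"y":0,"z":0,"ax":0,"ay":0,"az":0,"claw":0.3},{"x":35,"y":0,"z":0,"ax":0,"ay":0,"az":0,"claw":0.3},{"x":40,"y":0,"z":0,"ax":0,"ay":0,"az":0,"claw":0.3},{"x":45,"y":0,"z":0,"ax":0,"ay":0,"az":0,"claw":0.3},{"x":50,"y":0,"z":0,"ax":0,"ay":0,"az":0,"claw":0.3},{"x":55,"y":0,"z":0,"ax":0,"ay":0,"az":0,"claw":0.3},{"x":60,"y":0,"z":0,"ax":0,"ay":0,"az":0,"claw":0.3},{"x":65,"y":0,"z":0,"ax":0,"ay":0,"az":0,"claw":0.3},{"x":70,"y":0,"z":0,"ax":0,"ay":0,"az":0,"claw":0.3},{"x":75,"y":0,"z":0,"ax":0,"ay":0,"az":0,"claw":0.3},{"x":80,"y":0,"z":0,"ax":0,"ay":0,"az":0,"claw":0.3},{"x":85,"y":0,"z":0,"ax":0,"ay":0,"az":0,"claw":0.3},{"x":88,"y":0,"z":0,"ax":0,"ay":0,"az":0,"claw":0.3},{"x":88,"y":0,"z":0,"ax":0,"ay":0,"az":0,"claw":0.3}]}}

```text
clock: 11.45
eef_pos: [0.5888, 0.0391, 0.0324]
ee_rot: [-0.0, 0.733, 0.68, 0.0]
contact_force: [-0.0, -0.4, -0.4]
finger_gap: 0.0597
finger_force: 0.1
```

```bash
python3 go.py; python3 pl.py
```

```text
t 11.45 win mm [-24.9 -68.  -27.6] toolx yaw rel 1.572 F [-0.  -0.4 -0.4] gap 59.7 ff 0.1 j [ 0.2   0.52 -0.41  1.85  0.27  0.83 -0.42]
168.0
[[316.0, 41.0, -28.0, 37.7], [316.0, 53.0, -28.0, 34.2], [302.0, 53.0, -32.7, 34.2], [302.0, 41.0, -32.6, 37.7]]
95122.0
[[537.0, 65.0, 46.7, 30.6], [524.0, 230.0, 53.1, -27.4], [517.0, 246.0, 51.5, -34.0], [463.0, 284.0, 32.3, -50.5], [0.0, 284.0, -158.4, -50.5], [0.0, 214.0, -149.9, -21.0], [141.0, 82.0, -88.0, 25.4], [239.0, 52.0, -53.8, 34.5], [490.0, 34.0, 29.4, 39.8], [525.0, 41.0, 41.3, 37.7]]
```

View pics/last.png

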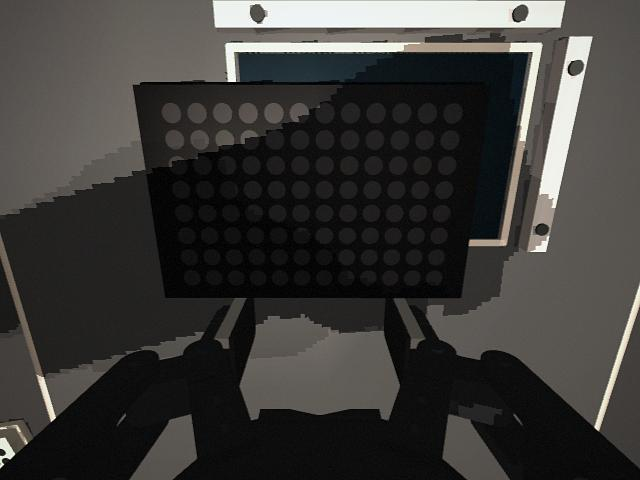

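The plate is now square to the pusher, with top corners at (134,84), (487,84), (461,298) and (165,298). The left rail is ahead at (388,14) and the far rail is at right, (560,140).

```bash
python3 - <<'E'
from meas import *
from pl import w
f,K,R,t=cam("wrist")
print("plate",w(ray([(134,84),(487,84),(461,298),(165,298)],.0744,K,R,t)).round(1).tolist())
print("left rail near edge, far rail inner",w(ray([(215,27),(563,27),(557,37),(527,250)],.067,K,R,t)).round(1).tolist())
E
python3 go.py -120 -3 -10 0
```

```text
156.0
[[316.0, 40.0, -28.0, 37.7], [316.0, 53.0, -28.0, 33.9], [304.0, 53.0, -32.1, 33.9], [304.0, 40.0, -32.0, 37.7]]
96048.5
[[530.0, 51.0, 43.4, 34.5], [529.0, 185.0, 51.6, -10.1], [518.0, 248.0, 51.9, -35.1], [463.0, 284.0, 32.1, -50.7], [0.0, 284.0, -158.4, -50.7], [0.0, 214.0, -149.9, -21.2], [134.0, 84.0, -90.6, 24.5], [239.0, 51.0, -53.8, 34.5], [432.0, 35.0, 10.2, 39.2], [525.0, 40.0, 41.2, 37.7]]
plate [[-90.6, 24.2], [30.5, 24.1], [32.0, -57.3], [-91.4, -57.3]]
left rail near edge, far rail inner [[-63.2, 43.2], [57.4, 43.1], [56.0, 40.0], [60.4, -38.7]]
t 11.6 win mm [-25.2 -68.8 -27.8] toolx yaw rel 1.571 F [-0.5 -0.   0.8] gap 59.8 ff 0.0 j [ 0.2   0.52 -0.41  1.85  0.27  0.83 -0.42]
shift [ 65.8 -94.8 -17.7] rot [-1.000e-03 -0.000e+00  1.571e+00]
```

Request:
{"method": "apply_moves", "body": {"plan": [{"x":4,"y":0,"z":0,"ax":0,"ay":0,"az":0,"claw":0.3},{"x":8,"y":0,"z":0,"ax":0,"ay":0,"az":0,"claw":0.3},{"x":11,"y":0,"z":0,"ax":0,"ay":0,"az":0,"claw":0.3},{"x":13,"y":0,"z":0,"ax":0,"ay":0,"az":0,"claw":0.3},{"x":13,"y":0,"z":0,"ax":0,"ay":0,"az":0,"claw":0.3},{"x":3,"y":0,"z":0,"ax":0,"ay":0,"az":0,"claw":0.3},{"x":-5,"y":0,"z":0,"ax":0,"ay":0,"az":0,"claw":0.3},{"x":-5,"y":0,"z":-35,"ax":0,"ay":0,"az":0,"claw":0.3},{"x":20,"y":-40,"z":-40,"ax":0,"ay":0,"az":0.15,"claw":0.3},{"x":65,"y":-100,"z":-40,"ax":0,"ay":0,"az":1.571,"claw":0.3},{"x":65,"y":-100,"z":-40,"ax":0,"ay":0,"az":1.571,"claw":0.3},{"x":65,"y":-100,"z":-40,"ax":0,"ay":0,"az":1.571,"claw":0.3},{"x":65,"y":-100,"z":-40,"ax":0,"ay":0,"az":1.571,"claw":0.3},{"x":65,"y":-100,"z":-40,"ax":0,"ay":0,"az":1.571,"claw":0.3},{"x":65,"y":-100,"z":-40,"ax":0,"ay":0,"az":1.571,"claw":0.3},{"x":65,"y":-100,"z":-40,"ax":0,"ay":0,"az":1.571,"claw":0.3},{"x":65,"y":-100,"z":-40,"ax":0,"ay":0,"az":1.571,"claw":0.3},{"x":65,"y":-100,"z":-40,"ax":0,"ay":0,"az":1.571,"claw":0.3},{"x":65,"y":-100,"z":-40,"ax":0,"ay":0,"az":1.571,"claw":0.3},{"x":65,"y":-100,"z":-40,"ax":0,"ay":0,"az":1.571,"claw":0.3}]}}

```text
clock: 13.6
eef_pos: [0.4943, 0.1092, 0.0726]
ee_rot: [0.0, 0.999, -0.039, 0.0]
contact_force: [-0.1, -0.9, 0.2]
finger_gap: 0.0601
finger_force: 0.0
```

```bash
python3 go.py -125 -3 -27 0; python3 - <<'E'
from meas import *
c,s=np.cos(-.077),np.sin(-.077)
def w(P): d=(P-[.6189,.105,.06])*1000; return np.c_[c*d[:,0]+s*d[:,1],-s*d[:,0]+c*d[:,1]]
f,K,R,t=cam("wrist"); cv2.imwrite("pics/last2.png",f[:,:,::-1])
g=f.max(2); m=(g<70).astype(np.uint8); m[290:]=0
# horizontal-ish plate edges on profile lines through centre
P=lambda x,y,z: proj(np.array([.6189+(c*x-s*y)/1000,.105+(s*x+c*y)/1000,.06+z/1000]),K,R,t)[0]
print("win centre px",P(0,0,0))
for (a,b,n) in [((-130,-25),(-60,-25),"x@-25"),((-130,0),(-60,0),"x@0"),((-130,20),(-60,20),"x@20"),((-60,-75),(-60,-20),"ylow@-60"),((0,-75),(0,-20),"ylow@0"),((-60,20),(-60,60),"yhi@-60")]:
    L=np.linspace(0,1,60); pts=np.array([P(a[0]+(b[0]-a[0])*l,a[1]+(b[1]-a[1])*l,14.4) for l in L])
    v=cv2.remap(g,pts[:,0].astype(np.float32)[None],pts[:,1].astype(np.float32)[None],1)[0].astype(int)
    print(n,v[::3].tolist())
E
```

```text
t 13.6 win mm [-124.5   -5.4   12.6] toolx yaw rel -0.002 F [-0.1 -0.9  0.2] gap 60.1 ff 0.0 j [-0.11  0.3  -0.21  2.04  0.08  0.81 -2.02]
shift [-0.5 -2.4 39.6] rot [ 0.    -0.    -0.002]
win centre px [303.46899877  25.69498465]
x@-25 [193, 195, 206, 105, 106, 107, 105, 106, 107, 107, 233, 134, 131, 132, 207, 214, 202, 214, 141, 214]
x@0 [77, 76, 81, 77, 108, 105, 107, 106, 109, 108, 108, 30, 24, 25, 59, 64, 166, 182, 111, 183]
x@20 [78, 77, 78, 106, 106, 106, 107, 106, 107, 107, 105, 23, 24, 24, 58, 62, 51, 62, 26, 62]
ylow@-60 [222, 223, 225, 226, 226, 227, 227, 228, 229, 229, 229, 221, 148, 146, 215, 216, 146, 215, 213, 141]
ylow@0 [192, 191, 192, 193, 193, 195, 196, 196, 199, 198, 199, 158, 75, 75, 142, 148, 77, 147, 146, 78]
yhi@-60 [64, 57, 28, 62, 62, 60, 27, 26, 26, 109, 162, 253, 251, 251, 251, 106, 104, 104, 103, 103]
```

Request:
{"method": "apply_moves", "body": {"plan": [{"x":0,"y":-2,"z":25,"ax":0,"ay":0,"az":-0.002,"claw":0.3},{"x":0,"y":-2,"z":38,"ax":0,"ay":0,"az":-0.002,"claw":0.3},{"x":0,"y":-2,"z":40,"ax":0,"ay":0,"az":-0.002,"claw":0.3},{"x":6,"y":-2,"z":40,"ax":0,"ay":0,"az":-0.002,"claw":0.3},{"x":12,"y":-2,"z":40,"ax":0,"ay":0,"az":-0.002,"claw":0.3},{"x":17,"y":-2,"z":40,"ax":0,"ay":0,"az":-0.002,"claw":0.3},{"x":22,"y":-2,"z":40,"ax":0,"ay":0,"az":-0.002,"claw":0.3},{"x":27,"y":-2,"z":40,"ax":0,"ay":0,"az":-0.002,"claw":0.3},{"x":32,"y":-2,"z":40,"ax":0,"ay":0,"az":-0.002,"claw":0.3},{"x":37,"y":-2,"z":40,"ax":0,"ay":0,"az":-0.002,"claw":0.3},{"x":42,"y":-2,"z":40,"ax":0,"ay":0,"az":-0.002,"claw":0.3},{"x":45,"y":-2,"z":40,"ax":0,"ay":0,"az":-0.002,"claw":0.3},{"x":46,"y":-2,"z":40,"ax":0,"ay":0,"az":-0.002,"claw":0.3},{"x":46,"y":-2,"z":40,"ax":0,"ay":0,"az":-0.002,"claw":0.3}]}}

```text
clock: 15.05
eef_pos: [0.5393, 0.1093, 0.0329]
ee_rot: [0.0, 0.999, -0.037, -0.001]
contact_force: [-4.0, -0.3, 5.6]
finger_gap: 0.0597
finger_force: 3.1
```

Request:
{"method": "apply_moves", "body": {"plan": [{"x":1,"y":0,"z":0,"ax":0,"ay":0,"az":0,"claw":0.3},{"x":2,"y":0,"z":0,"ax":0,"ay":0,"az":0,"claw":0.3}]}}

```text
clock: 15.25
eef_pos: [0.5401, 0.1093, 0.0328]
ee_rot: [0.0, 0.999, -0.037, -0.002]
contact_force: [-5.1, -0.0, 7.4]
finger_gap: 0.0597
finger_force: 4.3
```

Request:
{"method": "apply_moves", "body": {"plan": [{"x":1,"y":0,"z":0,"ax":0,"ay":0,"az":0,"claw":0.3},{"x":2,"y":0,"z":0,"ax":0,"ay":0,"az":0,"claw":0.3}]}}

```text
clock: 15.45
eef_pos: [0.5426, 0.1091, 0.0329]
ee_rot: [0.0, 0.999, -0.037, -0.002]
contact_force: [-5.9, 0.1, 5.8]
finger_gap: 0.0593
finger_force: 3.9
```

```bash
python3 go.py
```

```text
t 15.45 win mm [-76.4  -1.7 -27.1] toolx yaw rel 0.003 F [-5.9  0.1  5.8] gap 59.3 ff 3.9 j [-0.11  0.43 -0.19  1.94  0.11  0.78 -2.01]
```

```bash
cat > pr.py <<'E'
from meas import *
c,s=np.cos(-.077),np.sin(-.077)
f,K,R,t=cam("wrist"); cv2.imwrite("pics/last3.png",f[:,:,::-1])
g=f.max(2)
P=lambda x,y,z: proj(np.array([.6189+(c*x-s*y)/1000,.105+(s*x+c*y)/1000,.06+z/1000]),K,R,t)[0]
def edge(a,b,z=14.4,n=200):
    L=np.linspace(0,1,n); pts=np.array([P(a[0]+(b[0]-a[0])*l,a[1]+(b[1]-a[1])*l,z) for l in L]).astype(np.float32)
    v=cv2.remap(g,pts[None,:,0].copy(),pts[None,:,1].copy(),1,borderMode=cv2.BORDER_CONSTANT)[0].astype(int)
    d=np.diff(cv2.blur(v.astype(np.float32)[:,None],(1,3))[:,0]); o=np.argsort(-abs(d))
    out=[]
    for i in o:
        if all(abs(i-k)>8 for k,_ in out): out.append((i,d[i]))
        if len(out)==3: break
    A=np.array(a,float);B=np.array(b,float)
    return [((A+(B-A)*i/(n-1)).round(1).tolist(),int(q)) for i,q in out]
E
python3 - <<'E'
from pr import *
for y in (-15,0,15): print("-x edge",y,edge((-85,y),(-45,y)))
for x in (-50,-20,10): print("ylow",x,edge((x,-70),(x,-30)),"yhi",edge((x,30),(x,60)))
print("pix",P(-62,0,14.4),P(62,0,14.4),P(0,42,14.4))
E
```

```text
-x edge -15 [([-77.4, -15.0], -38), ([-66.3, -15.0], -26), ([-51.0, -15.0], -11)]
-x edge 0 [([-66.7, 0.0], -16), ([-48.4, 0.0], 12), ([-57.3, 0.0], 11)]
-x edge 15 [([-66.7, 15.0], -16), ([-70.5, 15.0], -1), ([-57.7, 15.0], -1)]
ylow -50 [([-50.0, -49.1], -33), ([-50.0, -43.5], -4), ([-50.0, -45.5], 1)] yhi [([-50.0, 48.7], -28), ([-50.0, 41.0], 23), ([-50.0, 37.7], 18)]
ylow -20 [([-20.0, -43.5], -26), ([-20.0, -37.2], 23), ([-20.0, -31.4], -17)] yhi [([-20.0, 37.7], 30), ([-20.0, 48.8], -29), ([-20.0, 41.0], 23)]
ylow 10 [([10.0, -43.5], -31), ([10.0, -31.2], -27), ([10.0, -37.4], 25)] yhi [([10.0, 48.7], -30), ([10.0, 41.0], 27), ([10.0, 50.1], 26)]
pix [311.36064697 290.31594885] [308.96127857 -82.34040009] [193.11933226 133.40693785]
```

View pics/last3.png

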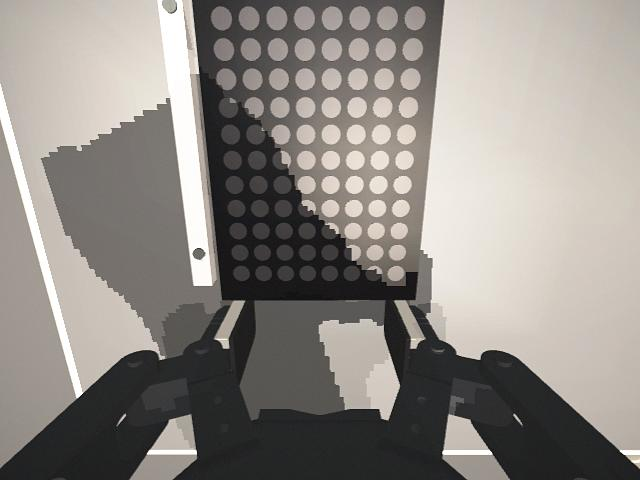

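The wrist view (my last picture) shows the plate square, with its near edge at row 298 and 3 mm short of the left rail at (190,150). The far rail is out of view above. I'll lift 1.5 mm to shed the downward rub and push on.

Request:
{"method": "apply_moves", "body": {"plan": [{"x":-1,"y":0,"z":-1.5,"ax":0,"ay":0,"az":0,"claw":0.3},{"x":1,"y":0,"z":-1.5,"ax":0,"ay":0,"az":0,"claw":0.3}]}}

```text
clock: 15.7
eef_pos: [0.5449, 0.1085, 0.0341]
ee_rot: [-0.0, 0.999, -0.037, -0.0]
contact_force: [-6.4, 0.6, 4.5]
finger_gap: 0.0597
finger_force: 3.4
```

Request:
{"method": "apply_moves", "body": {"plan": [{"x":1,"y":0,"z":0,"ax":0,"ay":0,"az":0,"claw":0.3},{"x":2,"y":0,"z":0,"ax":0,"ay":0,"az":0,"claw":0.3}]}}

```text
clock: 15.9
eef_pos: [0.5447, 0.1085, 0.0339]
ee_rot: [0.0, 0.999, -0.037, -0.003]
contact_force: [-8.4, 0.7, 8.5]
finger_gap: 0.0597
finger_force: 5.3
```

```bash
python3 go.py
```

```text
t 15.9 win mm [-74.2  -2.2 -26.1] toolx yaw rel 0.002 F [-8.4  0.7  8.5] gap 59.7 ff 5.3 j [-0.11  0.44 -0.19  1.94  0.11  0.78 -2.01]
```

```bash
python3 - <<'E'
from pr import *
for y in (-10,0,15): print("-x edge",y,edge((-85,y),(-50,y)))
for x in (-50,-20,10): print("ylow",x,edge((x,-60),(x,-30))[:2],"yhi",edge((x,30),(x,45))[:2])
E
```

```text
-x edge -10 [([-74.3, -10.0], -34), ([-65.1, -10.0], -17), ([-50.5, -10.0], -8)]
-x edge 0 [([-65.1, 0.0], -17), ([-56.0, 0.0], 6), ([-50.4, 0.0], -3)]
-x edge 15 [([-65.1, 15.0], -17), ([-61.3, 15.0], 1), ([-56.2, 15.0], 1)]
ylow -50 [([-50.0, -42.4], 25), ([-50.0, -49.3], -23)] yhi [([-50.0, 37.6], 15), ([-50.0, 40.8], 10)]
ylow -20 [([-20.0, -43.6], -21), ([-20.0, -35.7], 15)] yhi [([-20.0, 37.5], 13), ([-20.0, 40.9], 12)]
ylow 10 [([10.0, -43.4], -23), ([10.0, -37.7], 19)] yhi [([10.0, 37.7], 15), ([10.0, 40.9], 13)]
```

Request:
{"method": "apply_moves", "body": {"plan": [{"x":1,"y":0,"z":-1,"ax":0,"ay":0,"az":0,"claw":0.3},{"x":2,"y":0,"z":-1,"ax":0,"ay":0,"az":0,"claw":0.3},{"x":3,"y":0,"z":-1,"ax":0,"ay":0,"az":0,"claw":0.3},{"x":3,"y":0,"z":-1,"ax":0,"ay":0,"az":0,"claw":0.3}]}}

```text
clock: 16.35
eef_pos: [0.5446, 0.1086, 0.034]
ee_rot: [0.001, 0.999, -0.037, -0.006]
contact_force: [-10.1, -0.0, 8.4]
finger_gap: 0.0597
finger_force: 6.3
```

```bash
python3 go.py;  python3 - <<'E'
from pr import *
for y in (0,15): print("-x edge",y,edge((-80,y),(-50,y)))
f,K,R,t=cam("top"); cv2.imwrite("pics/t5.png",f[:,:,::-1]); np.savez("t5.npz",f=f,K=K,R=R,t=t)
E
```

```text
t 16.35 win mm [-74.4  -2.1 -26. ] toolx yaw rel 0.003 F [-10.1  -0.    8.4] gap 59.7 ff 6.3 j [-0.11  0.44 -0.19  1.93  0.11  0.79 -2.01]
-x edge 0 [([-64.9, 0.0], -15), ([-55.7, 0.0], 6), ([-50.3, 0.0], -2)]
-x edge 15 [([-64.9, 15.0], -17), ([-61.2, 15.0], 2), ([-73.7, 15.0], 2)]
```

Request:
{"method": "apply_moves", "body": {"plan": [{"x":-8,"y":0,"z":0,"ax":0,"ay":0,"az":0,"claw":0.3},{"x":-15,"y":0,"z":0,"ax":0,"ay":0,"az":0,"claw":0.3},{"x":-15,"y":0,"z":-40,"ax":0,"ay":0,"az":0,"claw":0.3},{"x":73,"y":76,"z":-40,"ax":0,"ay":0,"az":-1.571,"claw":0.3},{"x":73,"y":76,"z":-40,"ax":0,"ay":0,"az":-1.571,"claw":0.3},{"x":73,"y":76,"z":-40,"ax":0,"ay":0,"az":-1.571,"claw":0.3},{"x":73,"y":76,"z":-40,"ax":0,"ay":0,"az":-1.571,"claw":0.3},{"x":73,"y":76,"z":-40,"ax":0,"ay":0,"az":-1.571,"claw":0.3},{"x":73,"y":76,"z":-40,"ax":0,"ay":0,"az":-1.571,"claw":0.3},{"x":73,"y":76,"z":-40,"ax":0,"ay":0,"az":-1.571,"claw":0.3},{"x":73,"y":76,"z":-40,"ax":0,"ay":0,"az":-1.571,"claw":0.3},{"x":73,"y":76,"z":-40,"ax":0,"ay":0,"az":-1.571,"claw":0.3},{"x":73,"y":76,"z":-40,"ax":0,"ay":0,"az":-1.571,"claw":0.3},{"x":73,"y":76,"z":-40,"ax":0,"ay":0,"az":-1.571,"claw":0.3},{"x":73,"y":76,"z":-40,"ax":0,"ay":0,"az":-1.571,"claw":0.3},{"x":73,"y":76,"z":-40,"ax":0,"ay":0,"az":-1.571,"claw":0.3}]}}

```text
clock: 18.05
eef_pos: [0.6175, 0.0263, 0.0749]
ee_rot: [0.0, 0.734, 0.679, 0.0]
contact_force: [-0.1, 0.3, -0.6]
finger_gap: 0.0598
finger_force: 0.0
```

```bash
python3 go.py -2 -74 -27 1.5708
```

```text
t 18.05 win mm [  4.6 -78.6  14.9] toolx yaw rel 1.571 F [-0.1  0.3 -0.6] gap 59.8 ff 0.0 j [ 0.26  0.51 -0.47  1.76  0.28  0.94 -0.4 ]
shift [ 4.6 -6.7 41.9] rot [ 0.001  0.    -0.   ]
```

Request:
{"method": "apply_moves", "body": {"plan": [{"x":0,"y":-5,"z":30,"ax":0,"ay":0,"az":0,"claw":0.3},{"x":0,"y":-5,"z":42,"ax":0,"ay":0,"az":0,"claw":0.3},{"x":0,"y":-5,"z":42,"ax":0,"ay":0,"az":0,"claw":0.3},{"x":8,"y":-5,"z":42,"ax":0,"ay":0,"az":0,"claw":0.3},{"x":14,"y":-5,"z":42,"ax":0,"ay":0,"az":0,"claw":0.3},{"x":18,"y":-5,"z":42,"ax":0,"ay":0,"az":0,"claw":0.3},{"x":21,"y":-5,"z":42,"ax":0,"ay":0,"az":0,"claw":0.3},{"x":23,"y":-5,"z":42,"ax":0,"ay":0,"az":0,"claw":0.3},{"x":25,"y":-5,"z":42,"ax":0,"ay":0,"az":0,"claw":0.3},{"x":26,"y":-5,"z":42,"ax":0,"ay":0,"az":0,"claw":0.3},{"x":27,"y":-5,"z":42,"ax":0,"ay":0,"az":0,"claw":0.3},{"x":28,"y":-5,"z":42,"ax":0,"ay":0,"az":0,"claw":0.3},{"x":28,"y":-5,"z":42,"ax":0,"ay":0,"az":0,"claw":0.3}]}}

```text
clock: 19.35
eef_pos: [0.6144, 0.0544, 0.0331]
ee_rot: [0.0, 0.733, 0.68, -0.0]
contact_force: [-1.5, -2.4, 1.3]
finger_gap: 0.0601
finger_force: 1.5
```

```bash
python3 go.py;python3 - <<'E'
from pr import *
for x in (-40,-10,40): print("ylow",x,edge((x,-60),(x,-30)),"yhi",edge((x,30),(x,45)))
for y in (0,20): print("-x edge",y,edge((-80,y),(-50,y)), "+x",edge((50,y),(80,y)))
E
```

```text
t 19.35 win mm [ -0.6 -50.8 -26.9] toolx yaw rel 1.572 F [-1.5 -2.4  1.3] gap 60.1 ff 1.5 j [ 0.2   0.57 -0.45  1.78  0.31  0.87 -0.47]
ylow -40 [([-40.0, -54.3], 13), ([-40.0, -40.7], -9), ([-40.0, -43.3], -6)] yhi [([-40.0, 42.7], 30), ([-40.0, 41.8], 20), ([-40.0, 40.8], -6)]
ylow -10 [([-10.0, -46.4], -33), ([-10.0, -40.7], -10), ([-10.0, -34.4], 3)] yhi [([-10.0, 41.8], 41), ([-10.0, 42.7], 20), ([-10.0, 34.1], -10)]
ylow 40 [([40.0, -52.8], -16), ([40.0, -40.7], -10), ([40.0, -59.7], -8)] yhi [([40.0, 44.2], -34), ([40.0, 42.7], 28), ([40.0, 41.8], 24)]
-x edge 0 [([-65.1, 0.0], -16), ([-50.5, 0.0], -1), ([-53.5, 0.0], -1)] +x [([58.3, 0.0], 47), ([64.8, 0.0], -30), ([74.7, 0.0], -1)]
-x edge 20 [([-64.9, 20.0], -35), ([-50.8, 20.0], -15), ([-55.1, 20.0], 11)] +x [([58.3, 20.0], 48), ([64.5, 20.0], -39), ([73.5, 20.0], 20)]
```

Request:
{"method": "apply_moves", "body": {"plan": [{"x":1,"y":0,"z":0,"ax":0,"ay":0,"az":0,"claw":0.3},{"x":2,"y":0,"z":0,"ax":0,"ay":0,"az":0,"claw":0.3},{"x":2,"y":0,"z":0,"ax":0,"ay":0,"az":0,"claw":0.3}]}}

```text
clock: 19.7
eef_pos: [0.6144, 0.0554, 0.033]
ee_rot: [0.001, 0.733, 0.68, -0.001]
contact_force: [0.1, -4.5, 3.1]
finger_gap: 0.0598
finger_force: 2.9
```

```bash
python3 go.py
```

```text
t 19.7 win mm [ -0.6 -49.8 -27. ] toolx yaw rel 1.572 F [ 0.1 -4.5  3.1] gap 59.8 ff 2.9 j [ 0.2   0.57 -0.45  1.78  0.32  0.87 -0.47]
```

Request:
{"method": "apply_moves", "body": {"plan": [{"x":-4,"y":0,"z":0,"ax":0,"ay":0,"az":0,"claw":0.3},{"x":-12,"y":0,"z":0,"ax":0,"ay":0,"az":0,"claw":0.3},{"x":-20,"y":0,"z":-40,"ax":0,"ay":0,"az":0,"claw":0},{"x":-50,"y":-10,"z":-80,"ax":0,"ay":0,"az":0,"claw":0},{"x":-100,"y":-20,"z":-95,"ax":0,"ay":0,"az":0,"claw":0},{"x":-150,"y":-20,"z":-95,"ax":0,"ay":0,"az":0,"claw":0},{"x":-200,"y":-20,"z":-95,"ax":0,"ay":0,"az":0,"claw":0},{"x":-250,"y":-20,"z":-95,"ax":0,"ay":0,"az":0,"claw":0},{"x":-250,"y":-20,"z":-95,"ax":0,"ay":0,"az":0,"claw":0},{"x":-250,"y":-20,"z":-95,"ax":0,"ay":0,"az":0,"claw":0}]}}

```text
clock: 20.7
eef_pos: [0.5751, -0.1932, 0.1273]
ee_rot: [-0.0, 0.735, 0.678, 0.0]
contact_force: [0.5, 0.8, -0.8]
finger_gap: 0.0856
finger_force: 0.0
```

```bash
python3 go.py -21.5 -300 55 1.5708; python3 - <<'E'
from meas import *
c,s=np.cos(-.077),np.sin(-.077)
f,K,R,t=cam("top"); np.savez("t6.npz",f=f,K=K,R=R,t=t)
x0,y0=250,160
cr=up(f[y0:250,x0:320]); cal=(upcal(K,x0,y0),R,t)
mx=cr.max(2).astype(int); print(np.percentile(mx,[5,25,50,75,95]))
for th in (50,65,80):
    m=cv2.morphologyEx((mx<th).astype(np.uint8),cv2.MORPH_CLOSE,np.ones((9,9)))
    for r in rect(m,.0744,cal,8000):
        d=np.array(r[:2])-[618.9,105.0]; print(th,np.round(r[:4],1),round(r[4]+.077,4),"rel",np.round([c*d[0]+s*d[1],-s*d[0]+c*d[1]],1),r[5])
g=f.astype(int); am=((g[:,:,0]-g[:,:,2])>70)&(g[:,:,0]>120)
f2,K2,R2,t2=cam("wrist"); g=f2.astype(int); am=((g[:,:,0]-g[:,:,2])>70)&(g[:,:,0]>120); print(am.sum())
for r in rect(am,.114,(K2,R2,t2),200): 
  d=np.array(r[:2])-[618.9,105.0]; print("amber wrist",np.round(r[:4],1),"rel",np.round([c*d[0]+s*d[1],-s*d[0]+c*d[1]],1),r[5])
E
```

```text
t 20.7 win mm [ -20.7 -300.7   67.3] toolx yaw rel 1.568 F [ 0.5  0.8 -0.8] gap 85.6 ff 0.0 j [ 0.6   0.42 -0.42  1.76  0.2   1.01  0.02]
shift [ 0.6 -0.8 12.3] rot [-0.    -0.001 -0.003]
[ 66.  82. 150. 160. 206.]
65 [615.6 102.9 121.3  78.1] -0.0006 rel [-3.1 -2.4] (54, 59, 146, 207)
80 [615.5 102.8 123.1  80.1] -0.001 rel [-3.3 -2.5] (52, 58, 150, 210)
6660
amber wrist [ 626.5 -281.3   45.2   29.9] rel [  37.3 -384.6] (386, 366, 51, 58)
amber wrist [ 573.  -191.5   46.9   46.9] rel [ -23.  -299.2] (278, 235, 81, 75)
```

```bash
python3 - <<'E'
from meas import *
c,s=np.cos(-.077),np.sin(-.077)
for n in ("top0","t6"):
    d=np.load(n+".npz"); f,K,R,t=[d[k] for k in "fKRt"]; g=f.max(2)
    def prof(line,z):
        P=np.array([[.6189+(c*x-s*y)/1000,.105+(s*x+c*y)/1000,.06+z/1000] for x,y in line]); p=proj(P,K,R,t).astype(np.float32)
        return cv2.remap(g,p[None,:,0].copy(),p[None,:,1].copy(),cv2.INTER_LINEAR)[0].astype(int).tolist()
    A=np.arange(52,80,2); B=np.arange(32,60,2); C=np.arange(-74,-54,2); D=np.arange(-52,-34,2)
    z=7
    for y in (-10,15): print(n,"far y",y,list(zip(A.tolist(),prof([(a,y) for a in A],z))))
    for x in (-20,15): print(n,"left x",x,list(zip(B.tolist(),prof([(x,a) for a in B],z))))
    if n=="t6":
        print("near z6",list(zip(C.tolist(),prof([(a,0) for a in C],6)))); print("right z6",list(zip(D.tolist(),prof([(0,a) for a in D],6))))
E
```

```text
top0 far y -10 [(52, 150), (54, 193), (56, 212), (58, 198), (60, 179), (62, 198), (64, 227), (66, 247), (68, 251), (70, 246), (72, 222), (74, 189), (76, 159), (78, 147)]
top0 far y 15 [(52, 158), (54, 201), (56, 213), (58, 193), (60, 184), (62, 201), (64, 234), (66, 249), (68, 251), (70, 245), (72, 222), (74, 188), (76, 156), (78, 145)]
top0 left x -20 [(32, 105), (34, 154), (36, 197), (38, 213), (40, 218), (42, 226), (44, 243), (46, 251), (48, 251), (50, 241), (52, 211), (54, 174), (56, 151), (58, 147)]
top0 left x 15 [(32, 111), (34, 159), (36, 199), (38, 217), (40, 220), (42, 232), (44, 246), (46, 251), (48, 249), (50, 237), (52, 209), (54, 168), (56, 151), (58, 145)]
t6 far y -10 [(52, 71), (54, 66), (56, 59), (58, 59), (60, 101), (62, 159), (64, 214), (66, 246), (68, 251), (70, 246), (72, 221), (74, 189), (76, 159), (78, 147)]
t6 far y 15 [(52, 72), (54, 67), (56, 60), (58, 66), (60, 107), (62, 169), (64, 226), (66, 249), (68, 251), (70, 244), (72, 221), (74, 187), (76, 155), (78, 146)]
t6 left x -20 [(32, 76), (34, 74), (36, 69), (38, 84), (40, 128), (42, 190), (44, 238), (46, 251), (48, 251), (50, 240), (52, 211), (54, 174), (56, 150), (58, 147)]
t6 left x 15 [(32, 77), (34, 73), (36, 70), (38, 86), (40, 131), (42, 199), (44, 236), (46, 249), (48, 248), (50, 236), (52, 209), (54, 170), (56, 150), (58, 144)]
near z6 [(-74, 157), (-72, 156), (-70, 153), (-68, 143), (-66, 118), (-64, 87), (-62, 63), (-60, 54), (-58, 57), (-56, 60)]
right z6 [(-52, 155), (-50, 156), (-48, 152), (-46, 138), (-44, 115), (-42, 82), (-40, 63), (-38, 58), (-36, 63)]
```

The plate sits within about 1 mm of both rails and is square. Next is the cell: descend around it and grip.

Request:
{"method": "apply_moves", "body": {"newtons": 40, "plan": [{"x":0.5,"y":-1,"z":30,"ax":0,"ay":0,"az":0,"claw":0},{"x":0.5,"y":-1,"z":55,"ax":0,"ay":0,"az":0,"claw":0},{"x":0.5,"y":-1,"z":67,"ax":0,"ay":0,"az":0,"claw":0},{"x":0.5,"y":-1,"z":67,"ax":0,"ay":0,"az":0,"claw":0}]}}

```text
clock: 21.2
eef_pos: [0.5734, -0.1869, 0.0587]
ee_rot: [-0.002, 0.732, 0.681, -0.001]
contact_force: [-0.2, 0.7, -0.8]
finger_gap: 0.085
finger_force: 0.0
```

Request:
{"method": "apply_moves", "body": {"newtons": 40, "plan": [{"x":0,"y":0,"z":0,"ax":0,"ay":0,"az":0,"claw":0.25},{"x":0,"y":0,"z":0,"ax":0,"ay":0,"az":0,"claw":0.5},{"x":0,"y":0,"z":0,"ax":0,"ay":0,"az":0,"claw":0.5},{"x":0,"y":0,"z":0,"ax":0,"ay":0,"az":0,"claw":0.5}]}}

```text
clock: 21.6
eef_pos: [0.5762, -0.1897, 0.0625]
ee_rot: [0.001, 0.733, 0.68, 0.001]
contact_force: [0.4, 2.0, 1.9]
finger_gap: 0.0588
finger_force: 45.4
```

```bash
python3 go.py
```

```text
t 21.6 win mm [ -19.9 -297.1    2.5] toolx yaw rel 1.573 F [0.4 2.  1.9] gap 58.8 ff 45.4 j [ 0.58  0.5  -0.41  1.8   0.24  0.89 -0.01]
```

Request:
{"method": "apply_moves", "body": {"newtons": 40, "plan": [{"x":0,"y":0,"z":0,"ax":0,"ay":0,"az":0,"claw":0.1},{"x":0,"y":0,"z":0,"ax":0,"ay":0,"az":0,"claw":0.1},{"x":-2.5,"y":-1,"z":0,"ax":0,"ay":0,"az":0,"claw":0.1},{"x":-2.5,"y":-1,"z":0,"ax":0,"ay":0,"az":0,"claw":0.1},{"x":-2.5,"y":-1,"z":0,"ax":0,"ay":0,"az":0,"claw":0.1}]}}

```text
clock: 22.1
eef_pos: [0.5733, -0.1931, 0.0607]
ee_rot: [-0.0, 0.733, 0.68, -0.0]
contact_force: [0.3, -0.4, -0.3]
finger_gap: 0.077
finger_force: 0.0
```

```bash
python3 go.py -20.3 -299.8 2 1.5708
```

```text
t 22.1 win mm [ -22.5 -300.7    0.7] toolx yaw rel 1.572 F [ 0.3 -0.4 -0.3] gap 77.0 ff 0.0 j [ 0.58  0.5  -0.4   1.8   0.24  0.89 -0.01]
shift [ 0.9  2.2 -1.3] rot [-0.     0.     0.001]
```

Request:
{"method": "apply_moves", "body": {"newtons": 40, "plan": [{"x":0.5,"y":1.5,"z":0,"ax":0,"ay":0,"az":0,"claw":0.1},{"x":0.5,"y":1.5,"z":0,"ax":0,"ay":0,"az":0,"claw":0.3},{"x":0.5,"y":1.5,"z":0,"ax":0,"ay":0,"az":0,"claw":0.5},{"x":0.5,"y":1.5,"z":0,"ax":0,"ay":0,"az":0,"claw":0.5},{"x":0.5,"y":1.5,"z":0,"ax":0,"ay":0,"az":0,"claw":0.5}]}}

```text
clock: 22.6
eef_pos: [0.5756, -0.192, 0.0613]
ee_rot: [0.0, 0.733, 0.68, 0.0]
contact_force: [0.2, 1.5, 1.8]
finger_gap: 0.0587
finger_force: 45.4
```

Request:
{"method": "apply_moves", "body": {"plan": [{"x":0,"y":0,"z":1,"ax":0,"ay":0,"az":0,"claw":0.5},{"x":0,"y":0,"z":2,"ax":0,"ay":0,"az":0,"claw":0.5},{"x":0,"y":0,"z":2.5,"ax":0,"ay":0,"az":0,"claw":0.5},{"x":0,"y":0,"z":2.5,"ax":0,"ay":0,"az":0,"claw":0.5}]}}

```text
clock: 23.0
eef_pos: [0.5756, -0.192, 0.0593]
ee_rot: [0.0, 0.733, 0.68, 0.0]
contact_force: [-0.4, 1.6, 4.9]
finger_gap: 0.0589
finger_force: 45.9
```

Request:
{"method": "apply_moves", "body": {"plan": [{"x":0,"y":0,"z":0.5,"ax":0,"ay":0,"az":0.06,"claw":0.5},{"x":0,"y":0,"z":0.5,"ax":0,"ay":0,"az":0.12,"claw":0.5},{"x":0,"y":0,"z":0.5,"ax":0,"ay":0,"az":0.18,"claw":0.5},{"x":0,"y":0,"z":0.5,"ax":0,"ay":0,"az":0.24,"claw":0.5},{"x":0,"y":0,"z":0.5,"ax":0,"ay":0,"az":0.3,"claw":0.5},{"x":0,"y":0,"z":0.5,"ax":0,"ay":0,"az":0.3,"claw":0.5}]}}

```text
clock: 23.6
eef_pos: [0.575, -0.1928, 0.0591]
ee_rot: [0.0, 0.827, 0.562, -0.001]
contact_force: [-3.1, 0.9, 7.4]
finger_gap: 0.0586
finger_force: 46.2
```

Request:
{"method": "apply_moves", "body": {"plan": [{"x":0,"y":0,"z":0.7,"ax":0,"ay":0,"az":0,"claw":0.5},{"x":0,"y":0,"z":1.5,"ax":0,"ay":0,"az":0,"claw":0.5},{"x":0,"y":0,"z":1.5,"ax":0,"ay":0,"az":0,"claw":0.5}]}}

```text
clock: 23.9
eef_pos: [0.575, -0.1929, 0.0589]
ee_rot: [0.0, 0.827, 0.562, -0.001]
contact_force: [-5.0, 0.4, 14.5]
finger_gap: 0.0584
finger_force: 46.9
```

```bash
python3 go.py; python3 -c "
from h import *; print(manip.observe()['ft_torque'].round(2))"
```

```text
t 23.9 win mm [ -20.8 -300.3   -1.1] toolx yaw rel 1.272 F [-5.   0.4 14.5] gap 58.4 ff 46.9 j [ 0.53  0.49 -0.34  1.8   0.21  0.88 -0.28]
[ 0.23  1.15 -0.08]
```

Request:
{"method": "apply_moves", "body": {"plan": [{"x":0,"y":0,"z":0,"ax":0,"ay":0,"az":0.05,"claw":0.5},{"x":0,"y":0,"z":0,"ax":0,"ay":0,"az":0.1,"claw":0.5},{"x":0,"y":0,"z":0,"ax":0,"ay":0,"az":0.1,"claw":0.5}]}}

```text
clock: 24.2
eef_pos: [0.5749, -0.1928, 0.0589]
ee_rot: [0.0, 0.854, 0.52, -0.001]
contact_force: [-4.5, 0.5, 14.0]
finger_gap: 0.0588
finger_force: 46.9
```

Request:
{"method": "apply_moves", "body": {"plan": [{"x":0,"y":0,"z":0,"ax":0,"ay":0,"az":0.05,"claw":0.5},{"x":0,"y":0,"z":0,"ax":0,"ay":0,"az":0.1,"claw":0.5},{"x":0,"y":0,"z":0,"ax":0,"ay":0,"az":0.1,"claw":0.5}]}}

```text
clock: 24.5
eef_pos: [0.5747, -0.1927, 0.0589]
ee_rot: [0.0, 0.879, 0.477, -0.001]
contact_force: [-5.6, 0.7, 13.5]
finger_gap: 0.0589
finger_force: 46.9
```

Request:
{"method": "apply_moves", "body": {"plan": [{"x":0,"y":0,"z":0,"ax":0,"ay":0,"az":0.05,"claw":0.5},{"x":0,"y":0,"z":0,"ax":0,"ay":0,"az":0.1,"claw":0.5},{"x":0,"y":0,"z":0,"ax":0,"ay":0,"az":0.1,"claw":0.5}]}}

```text
clock: 24.8
eef_pos: [0.5745, -0.1924, 0.0589]
ee_rot: [-0.0, 0.902, 0.432, -0.001]
contact_force: [-6.3, 1.9, 14.7]
finger_gap: 0.0588
finger_force: 46.9
```

Request:
{"method": "apply_moves", "body": {"plan": [{"x":-0.6,"y":-0.8,"z":0,"ax":0,"ay":0,"az":0.05,"claw":0.5},{"x":-0.6,"y":-0.8,"z":0,"ax":0,"ay":0,"az":0.1,"claw":0.5},{"x":-0.6,"y":-0.8,"z":0,"ax":0,"ay":0,"az":0.1,"claw":0.5}]}}

```text
clock: 25.1
eef_pos: [0.5742, -0.1924, 0.0587]
ee_rot: [0.0, 0.922, 0.387, -0.0]
contact_force: [-4.3, 1.2, 13.3]
finger_gap: 0.0586
finger_force: 46.7
```

Request:
{"method": "apply_moves", "body": {"plan": [{"x":0,"y":0,"z":0,"ax":0,"ay":0,"az":0.05,"claw":0.5},{"x":0,"y":0,"z":0,"ax":0,"ay":0,"az":0.1,"claw":0.5},{"x":0,"y":0,"z":0,"ax":0,"ay":0,"az":0.1,"claw":0.5}]}}

```text
clock: 25.4
eef_pos: [0.574, -0.192, 0.0574]
ee_rot: [-0.0, 0.94, 0.34, -0.0]
contact_force: [-2.0, 0.5, 6.5]
finger_gap: 0.0591
finger_force: 46.1
```

Request:
{"method": "apply_moves", "body": {"plan": [{"x":0,"y":0,"z":0,"ax":0,"ay":0,"az":0.05,"claw":0.5},{"x":0,"y":0,"z":0,"ax":0,"ay":0,"az":0.1,"claw":0.5},{"x":0,"y":0,"z":0,"ax":0,"ay":0,"az":0.1,"claw":0.5}]}}

```text
clock: 25.7
eef_pos: [0.574, -0.1919, 0.0568]
ee_rot: [-0.0, 0.956, 0.294, -0.0]
contact_force: [-1.3, 2.2, 4.6]
finger_gap: 0.0588
finger_force: 46.0
```

Dropped in at about 0.8 rad of turn. I'll ease back a little and push home.

Request:
{"method": "apply_moves", "body": {"plan": [{"x":0,"y":0,"z":0.5,"ax":0,"ay":0,"az":-0.07,"claw":0.5},{"x":0,"y":0,"z":1.5,"ax":0,"ay":0,"az":-0.07,"claw":0.5},{"x":0,"y":0,"z":2.5,"ax":0,"ay":0,"az":-0.07,"claw":0.5},{"x":0,"y":0,"z":3.5,"ax":0,"ay":0,"az":-0.07,"claw":0.5},{"x":0,"y":0,"z":4,"ax":0,"ay":0,"az":-0.07,"claw":0.5},{"x":0,"y":0,"z":4,"ax":0,"ay":0,"az":-0.07,"claw":0.5}]}}

```text
clock: 26.3
eef_pos: [0.5742, -0.1915, 0.0536]
ee_rot: [-0.0, 0.945, 0.327, -0.0]
contact_force: [-2.9, 2.3, 9.5]
finger_gap: 0.0587
finger_force: 46.3
```

Request:
{"method": "apply_moves", "body": {"plan": [{"x":0,"y":0,"z":0.5,"ax":0,"ay":0,"az":0,"claw":0.5},{"x":0,"y":0,"z":1,"ax":0,"ay":0,"az":0,"claw":0.5},{"x":0,"y":0,"z":1,"ax":0,"ay":0,"az":0,"claw":0.5}]}}

```text
clock: 26.6
eef_pos: [0.5742, -0.1915, 0.0534]
ee_rot: [-0.0, 0.945, 0.327, -0.0]
contact_force: [-4.7, 2.0, 11.9]
finger_gap: 0.0585
finger_force: 46.9
```

```bash
python3 go.py
```

```text
t 26.6 win mm [ -21.7 -299.1   -6.6] toolx yaw rel 0.743 F [-4.7  2.  11.9] gap 58.5 ff 46.9 j [ 0.44  0.49 -0.23  1.81  0.14  0.86 -0.76]
```

Request:
{"method": "apply_moves", "body": {"plan": [{"x":0,"y":0,"z":0.5,"ax":0,"ay":0,"az":0,"claw":0.5},{"x":0,"y":0,"z":1,"ax":0,"ay":0,"az":0,"claw":0.5},{"x":0,"y":0,"z":1,"ax":0,"ay":0,"az":0,"claw":0.5},{"x":0,"y":0,"z":1,"ax":0,"ay":0,"az":0,"claw":0.5}]}}

```text
clock: 27.0
eef_pos: [0.5742, -0.1915, 0.0534]
ee_rot: [-0.0, 0.945, 0.327, -0.0]
contact_force: [-6.5, 4.3, 17.4]
finger_gap: 0.0587
finger_force: 47.4
```

```bash
python3 - <<'E'
from meas import *
c,s=np.cos(-.077),np.sin(-.077)
f,K,R,t=cam("top"); g=f.max(2)
def prof(line,z):
    P=np.array([[.6189+(c*x-s*y)/1000,.105+(s*x+c*y)/1000,.06+z/1000] for x,y in line]); p=proj(P,K,R,t).astype(np.float32)
    return cv2.remap(g,p[None,:,0].copy(),p[None,:,1].copy(),1)[0].astype(int).tolist()
for y in (-25,25): print("near",y,prof([(a,y) for a in range(-70,-58,2)],6))
for x in (-40,40): print("right",x,prof([(x,a) for a in range(-50,-36,2)],6))
E
python3 go.py
```

```text
near -25 [156, 146, 124, 96, 72, 58]
near 25 [152, 140, 117, 86, 59, 51]
right -40 [161, 156, 144, 122, 97, 75, 66]
right 40 [152, 149, 142, 121, 91, 68, 58]
t 27.05 win mm [ -21.7 -299.1   -6.6] toolx yaw rel 0.743 F [-6.5  3.1 16.8] gap 58.8 ff 47.4 j [ 0.44  0.49 -0.23  1.81  0.14  0.86 -0.76]
```

Travel is 7.9 mm with a hard stall and 17 N of down force, and the plate is unchanged and square. I'm handing in now.

```bash
python3 -c "
from cell import manip; print(manip.hand_in())"
```

```text
the job is handed in; nothing more can be done
None
```

The job is handed in, though the hand-in returned no verdict: the plate measured about 1 mm from both stop rails and square, and the filter cell, turned about 0.8 rad, moved down 7.9 mm to a hard stop and is still gripped and held down with about 17 N.

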